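# Make up a slide kit and an objective kit in two roller bays

## Robot

A 6-joint arm with a two-finger parallel gripper is mounted at the origin on the work surface; the furniture and walls round the work are solid. World frame = base frame: x ahead of the robot, y to its left, z up, the work surface at z = 0. Lengths are in m, angles in rad, forces in N, time in s.
With the tool pointing down it reaches from about 0.25 to 0.725 m from the base axis. Payload 4 kg.
Tool frame: the origin (TCP) lies on the centre line of the jaws, within the pads' length; the fingertips stand tip_reach ahead of it and the grasp point (between the pads) lies 5 mm behind it (tip_reach is the distance from the TCP to the fingertips, in m); z points along the fingers, y is the direction in which the jaws open and shut (so a half turn about z gives the same grasp; the last joint's range is limited). The gripper opens to 85 mm and grips with 20 to 120 N. Pads are 22 mm wide; open, the fingers measure 114 mm over their backs; the gripper's body (76 mm by 85 mm) begins 54 mm behind the grasp point. The pads swing forward as they close: fully open they stand 13 mm farther back than shut.
Start: joints at [-1.341, 0.241, 0.005, 1.335, 0, 1.571], TCP at [0.114, -0.487, 0.245] pointing down, gripper open.
Joint ranges: [-2.72, 2.72], [-1.05, 1.87], [-1.09, 1.28], [-1.99, 2.15], [-1.42, 1.44], [-3.14, 3.14]. Speed limits (rad/s): [2.79, 2.79, 3.14, 3.14, 3.14, 3.14].

## Interface

Orientations are given as a unit quaternion [x, y, z, w].
In Python, from workcell import * gives the robot as it stands.
- The arm moves only by the tool arm_command, never from a script. Its arguments are lists of equal length, an entry for each row: "translation": the shift along the tool's x, y, z in cm, a list of three; "turn": the turn about the tool's z in rad; "hand": the closure, from 0 (fully open) to 1 (shut). In form: {"translation": [[x, y, z], ...], "turn": [turn, ...], "hand": [hand, ...]}. A call has 1 to 5 rows; each row is the pose to reach, as a shift and turn from the pose commanded when the call began, along the tool's axes at that moment; what a row does not reach only later rows make up. A row lasts 1/12 s, in which the tool goes at most 41.7 mm and 7.16 degrees, less where a joint would pass 70% of its speed; a pose out of reach is approached as far as the arm can. A call with a gripper value outside its range is refused whole. The fingers move at their own pace and stop on an object; the grip force is fixed at half the most. Time passes only in rows, so rows that repeat a pose let the fingers close. It gives the time, the measured TCP pose, the force and the opening at its end, in the units of the state.
- get_obs(): the state, without advancing time (a new reading comes with each control period).
- camera(name): name is "scene" or "side" or "wrist"; returns (picture, depth): 400x640x3 uint8, red, green, blue; 400x640 float32, m along the optical axis (not along the pixel's ray), 0 where there is no reading.
- camera_info(name): a dict with "mtx" (3x3 intrinsics, pixels), "dist_coeffs" ([k1, k2, p1, p2, k3] as OpenCV has them; the pictures are not rectified), "world_to_cam" (4x4, takes a point from world to camera coordinates). Camera axes: x right, y down, z forward; pixel columns grow to the right and rows downward; lengths in m; the calibration is good to about 2 mm. A picture is of the moment at which its call begins: read the wrist's pose just before it. camera_info takes no time and is no camera call; for the wrist camera it gives the pose at the moment of the call.
- job_done(): hands the job in, once; it reports no verdict.
Trained networks look in the newest picture that a camera, given by its name, has taken for a name from the list of things; names that differ only in an ending like _2 or _b are one class to them, and where a whole thing is asked for, a point or a joint stands for the part that bears it (a point fixed in the world has none). Each returns a list of dicts, best first, with "conf" (0 to 1); they miss things now and then, are a little off and sometimes report something else, mostly with a low value. They report only what shows in the picture. A call takes as long as a camera call.
- search_frame(camera, name): "location" ([row, column] in pixels, amid what is visible of it).
- spot_point(camera, name): "location" ([row, column] in pixels: a listed point, or the origin of a listed thing).
The state is a dict: "clock": time; "joint_pos": joint angles; "joint_vel": joint speeds; "tau": joint torques, N m; "eef_pos": TCP position; "tool_rot": TCP orientation; "ft_force": force on the tool from outside, world axes, zero at the start; "ft_torque": the same for the moment, N m; "grip_width": finger opening in m.
Only numpy, scipy, OpenCV 4.12 (cv2) and the standard library are available. Lean on these libraries where they do the work, as an engineer would, in place of code of your own. Each camera call takes 0.05 s, during which the arm holds its last target. There are 200 camera calls.

## Task

Make up the two kits in the bays. The bay with the wide cup gets the largest bottle in its cup and, on its rollers, first the white slide case at the stop and then the flat metal tin of cover glasses behind it, since slides are drawn before cover glasses; the bay with the narrow cup gets the middle-sized bottle in its cup and the black objective case on its rollers. Set each case and tin lengthwise between the rails at the upper end and let it roll down to the stop or to the case ahead; keep bottles upright, set them down without dropping them, and leave the smallest, red-capped bottle where it stands.

Things in the scene. Friction and masses are not known exactly. Their poses are not given: they have to be found in the camera images.
- bay_wide: kit bay: 54 mm wide sloped lane of free grey rollers between aluminium rails (9 mm above the rollers), white cup beside it. Origin: table under the lane's middle; x along the lane downhill, y left toward the cup. Roller tops z = 0.050-0.123x (7 deg), open upper end x = -0.115, stop face x = 0.109. WIDE cup: 66 mm inside at the floor, 75 at the rim; centre x = -0.075, y = 0.088, floor z = 0.012, rim z = 0.036
- bay_narrow: second kit bay, the same as bay_wide in lane, axes, numbers and cup place (see there), but with the NARROW cup: 53 mm inside at the floor, 62 at the rim. In both bays x points away from the robot (yaw about 0.2 to 0.45 rad), and a case let go lengthwise on the rollers rolls by itself to the stop, or to the case ahead, within about 6 s
- large_bottle_mid (a point): centre of the largest reagent bottle, standing: clear body 58 mm in diameter, straight from the table to about 70 mm up, blue screw cap, 108 mm tall in all; the point is 54 mm above its underside; z is its axis. About 0.2 kg. Goes to the wide cup.
- medium_bottle_mid (a point): centre of the middle-sized reagent bottle, standing: clear body 47 mm in diameter, straight to about 55 mm up, blue screw cap, 88 mm tall; the point is 44 mm above its underside; z is its axis. About 0.12 kg. Goes to the narrow cup.
- slide_case_mid (a point): centre of the white slide case, a closed box lying flat, 82 mm long (x) x 36 mm wide (y) x 27 mm high, 13.5 mm above its underside. About 0.06 kg; grasp across the 36 mm. Goes first on the rollers of the bay with the wide cup.
- tin_mid (a point): centre of the flat metal tin of cover glasses, plain bare steel, closed, 62 mm long (x) x 36 mm wide (y) x 24 mm high, 12 mm above its underside. About 0.06 kg; grasp across the 36 mm. Goes on the rollers of the bay with the wide cup, behind the slide case.
- objective_mid (a point): centre of the black round objective case, a cylinder lying on its side, 53 mm long (along x) and 34.4 mm in diameter, 17.2 mm above the table. About 0.09 kg; grasp across the diameter. Goes on the rollers of the bay with the narrow cup, its length along the lane.
- small_bottle_mid (a point): centre of the smallest reagent bottle, 36 mm in diameter, 64 mm tall, red cap, the point 32 mm above its underside. Not part of either kit: leave it where it stands.
- flask_yellow: tall conical glass flask with yellow liquid, fixed, an obstacle to go round: 195 mm wide at the foot, narrowing to 40 mm at the mouth, 320 mm high; origin under its middle, on the table

How it is judged:
By the outcome, as a careful person would: the job done as asked, in the order asked, and still so for the second after the job is handed in, with the robot touching nothing.
It also fails if it takes over 144 s, if anything falls off the work surface, if the arm or the gripper's body presses on something with over 40 N, if the wrist force passes 120 N, or if a joint passes its speed limit or range.

## Working session

There is one attempt and no reset: what is moved stays moved. The work goes in short steps, Python scripts to look and compute and a tool call to move; the robot and the scene stay as the last step left them, time stands still between calls to the robot, and variables do not carry over. Pictures are saved under pics/ and viewed, about 12 in all and at most 16, crops included, and the job is handed in when it is done.

Besides the shell and the picture viewer there is one more tool, called after "Emit:" as name([rows], argument=value, ...), one row to a line, values as JSON. arm_command: Moves the arm, as the interface text tells. Its arguments: {"type":"object","properties":{"translation":{"type":"array","items":{"type":"array","items":{"type":"number"}}},"turn":{"type":"array","items":{"type":"number"}},"hand":{"type":"array","items":{"type":"number"}}},"required":["translation","turn","hand"]}

```bash
mkdir -p pics; ls; python3 - <<'E'
from workcell import *
import cv2, numpy as np
o=get_obs(); print(o)
for n in ["scene","side"]:
    p,d=camera(n); cv2.imwrite(f"pics/{n}0.png",p[:,:,::-1]); np.save(f"{n}0.npy",d)
    i=camera_info(n); print(n,i["mtx"],i["dist_coeffs"],i["world_to_cam"])
    for t in ["bay_wide","bay_narrow","large_bottle_mid","medium_bottle_mid","slide_case_mid","tin_mid","objective_mid","small_bottle_mid","flask_yellow"]:
        print(t,[(np.round(r["location"]).tolist(),round(r["conf"],2)) for r in spot_point(n,t)[:3]])
E
```

```text
pics
{'clock': 0.0, 'joint_pos': array([-1.34097969e+00,  2.41391244e-01,  3.69878277e-03,  1.33517727e+00,
        5.15099227e-06,  1.57080287e+00]), 'joint_vel': array([-0.00107969,  0.00146045, -0.00077586, -0.00305133,  0.00068413,
        0.00065577]), 'tau': array([ 6.01226329e-04, -3.72315645e+01,  2.52408993e+01,  1.69684767e-02,
        2.04757534e-04, -2.67848399e-06]), 'eef_pos': array([ 0.1137628 , -0.48626326,  0.24441406]), 'tool_rot': array([ 9.93405141e-01,  1.14652301e-01, -1.16308371e-04, -1.03015851e-03]), 'ft_force': array([-0.10928464,  0.37118665,  0.4366402 ]), 'ft_torque': array([ 0.01566946, -0.02749052,  0.00425887]), 'grip_width': 0.0850530253631035}
scene [[389.73300674   0.         318.82941697]
 [  0.         389.73300674 196.15254723]
 [  0.           0.           1.        ]] [0.02319798 0.         0.         0.         0.        ] [[-0.93229091  0.36164392  0.00687937  0.46471881]
 [ 0.25551401  0.67191951 -0.69515233 -0.17526961]
 [-0.25602    -0.64632643 -0.71882954  1.23921445]
 [ 0.          0.          0.          1.        ]]
bay_wide [([246.0, 
[... 390 characters left out ...]
00772478]
 [  0.         365.96268779 202.64567136]
 [  0.           0.           1.        ]] [0.0007211 0.        0.        0.        0.       ] [[-0.67585308 -0.7369481  -0.01140621  0.483801  ]
 [-0.60288873  0.56167734 -0.56660722  0.2964619 ]
 [ 0.42396672 -0.37606656 -0.82390907  0.79901587]
 [ 0.          0.          0.          1.        ]]
bay_wide [([197.0, 280.0], 0.61)]
bay_narrow [([252.0, 227.0], 0.91)]
large_bottle_mid [([220.0, 328.0], 0.64)]
medium_bottle_mid [([303.0, 300.0], 0.89)]
slide_case_mid [([266.0, 325.0], 0.56)]
tin_mid [([196.0, 420.0], 0.77)]
objective_mid [([218.0, 394.0], 0.78)]
small_bottle_mid [([239.0, 378.0], 0.49), ([304.0, 301.0], 0.19)]
flask_yellow []
```

View pics/scene0.png

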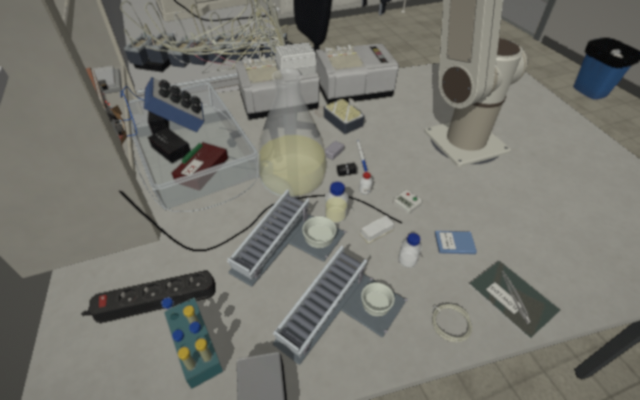

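View pics/side0.png

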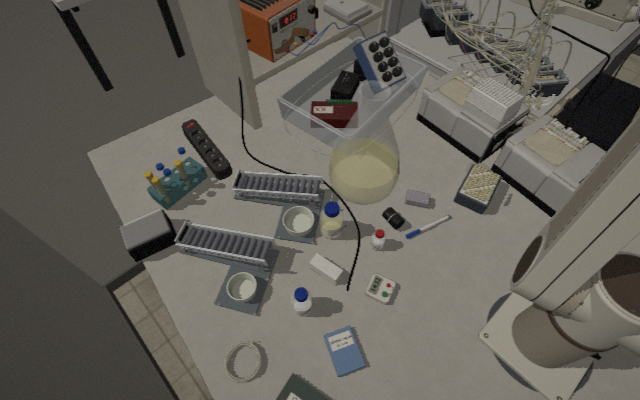

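The scene view shows the far bay at (235,270) with its cup at (232,320) and the near bay at (305,325) with its cup at (297,378). The large bottle is at (203,337), medium at (250,410), slide case (229,378), tin (150,334), objective (169,347), small (182,366) and flask (165,292). The side view matches this.

```bash
cat > h.py <<'E'
import numpy as np, cv2
from workcell import *
def ray(info,rc):
    u=cv2.undistortPoints(np.array([[[rc[1],rc[0]]]],float),np.array(info["mtx"]),np.array(info["dist_coeffs"]))[0,0]
    T=np.array(info["world_to_cam"]);R=T[:3,:3]
    return -R.T@T[:3,3], R.T@np.array([u[0],u[1],1])
def onz(info,rc,z):
    o,d=ray(info,rc); return o+d*(z-o[2])/d[2]
def tri(i1,a,i2,b):
    o1,d1=ray(i1,a);o2,d2=ray(i2,b)
    s=np.linalg.lstsq(np.c_[d1,-d2],o2-o1,rcond=None)[0]
    p,q=o1+s[0]*d1,o2+s[1]*d2
    return (p+q)/2,np.linalg.norm(p-q)
def cloud(info,depth):
    r,c=np.mgrid[:depth.shape[0],:depth.shape[1]]
    u=cv2.undistortPoints(np.stack([c.ravel(),r.ravel()],1)[:,None].astype(float),np.array(info["mtx"]),np.array(info["dist_coeffs"]))[:,0]
    P=np.c_[u,np.ones(len(u))]*depth.ravel()[:,None]
    T=np.array(info["world_to_cam"]); W=(P-T[:3,3])@T[:3,:3]
    W[depth.ravel()<=0]=np.nan
    return W.reshape(*depth.shape,3)
E
python3 - <<'E'
from h import *
import workcell; print([x for x in dir(workcell) if x[0]!='_'])
S,D=camera_info("scene"),camera_info("side")
m={"large":((203,337),(220,332),.054),"med":((250,410),(302,301),.044),"slide":((229,378),(267,326),.0135),"tin":((150,334),(197,419),.012),
"obj":((169,347),(218,394),.017),"small":((182,366),(240,378),.032),"cupA":((232,320),(221,298),.03),"cupB":((297,378),(288,242),.03),"bayA":((242,268),(188,279),.055),"bayB":((303,325),(245,226),.055)}
cs,cd=cloud(S,np.load("scene0.npy")),cloud(D,np.load("side0.npy"))
for k,(a,b,z) in m.items():
    p,e=tri(S,a,D,b); print(k,p.round(3),round(e,3),onz(S,a,z)[:2].round(3),onz(D,b,z)[:2].round(3))
# height map from both
im=np.zeros((500,500),np.float32)
for W,nm in((cs,"s"),(cd,"d")):
    im=np.zeros((600,700,3),np.uint8)
    w=W.reshape(-1,3); w=w[np.isfinite(w).all(1)]
    r=((0.75-w[:,0])*1000).astype(int); c=((0.2-w[:,1])*1000).astype(int)
    k=(r>=0)&(r<600)&(c>=0)&(c<700); 
    o=np.argsort(w[:,2]); o=o[k[o]]
    col=cv2.applyColorMap(np.clip(w[:,2]*2000,0,255).astype(np.uint8)[:,None],cv2.COLORMAP_JET)[:,0]
    for i in o: cv2.circle(im,(int(c[i]),int(r[i])),1,col[i].tolist(),-1)
    cv2.imwrite(f"pics/map_{nm}.png",im)
E
```

```text
['Unreachable', 'camera', 'camera_info', 'get_obs', 'job_done', 'search_frame', 'spot_point', 'tip_reach']
large [0.505 0.142 0.047] 0.002 [0.508 0.149] [0.503 0.144]
med [0.403 0.333 0.039] 0.004 [0.406 0.334] [0.401 0.336]
slide [0.432 0.231 0.015] 0.004 [0.431 0.232] [0.434 0.229]
tin [ 0.412 -0.1    0.009] 0.005 [ 0.413 -0.093] [ 0.412 -0.101]
obj [0.413 0.003 0.015] 0.0 [0.414 0.005] [0.413 0.004]
small [0.394 0.088 0.031] 0.004 [0.395 0.087] [0.393 0.091]
cupA [0.573 0.198 0.025] 0.001 [0.574 0.202] [0.571 0.199]
cupB [0.523 0.41  0.029] 0.004 [0.524 0.408] [0.522 0.411]
bayA [0.698 0.163 0.007] 0.01 [0.703 0.206] [0.67  0.178]
bayB [0.635 0.379 0.034] 0.008 [0.638 0.394] [0.625 0.379]
```

```bash
python3 - <<'E'
import cv2,numpy as np
from h import *
print(tip_reach)
a=cv2.imread("pics/map_s.png");b=cv2.imread("pics/map_d.png")
print(a.shape)
a=cv2.imread("pics/map_s.png")[:420,:560]; b=b[:420,:560]
cv2.imwrite("pics/maps.png",cv2.resize(np.hstack([a,b]),(0,0),fx=.71,fy=.71))
S,D=camera_info("scene"),camera_info("side")
# zoom crop of bays with undistorted homography to table plane z=0.036 (bay A and B) from both cams
for n,I in(("scene",S),("side",D)):
    im=cv2.imread(f"pics/{n}0.png")
    # ortho grid at z=.05, x .5..8, y 0..0.5 ; 1px=1mm
    X,Y=np.meshgrid(np.arange(0.80,0.40,-.001),np.arange(0.5,0.02,-.001),indexing='ij')
    P=np.stack([X,Y,np.full_like(X,.045)],-1).reshape(-1,3)
    T=np.array(I["world_to_cam"]); uv,_=cv2.projectPoints(P,cv2.Rodrigues(T[:3,:3])[0],T[:3,3],np.array(I["mtx"]),np.array(I["dist_coeffs"]))
    uv=uv.reshape(*X.shape,2).astype(np.float32)
    cv2.imwrite(f"pics/ortho_{n}.png",cv2.remap(im,uv[...,0],uv[...,1],cv2.INTER_LINEAR))
o=np.hstack([cv2.imread(f"pics/ortho_{n}.png") for n in("scene","side")]);
for k in range(0,400,50): cv2.line(o,(0,k),(6,k),(0,255,0))
cv2.imwrite("pics/ortho.png",cv2.resize(o,(0,0),fx=.83,fy=.83))
E
```

```text
0.014
(600, 700, 3)
```

View pics/ortho.png

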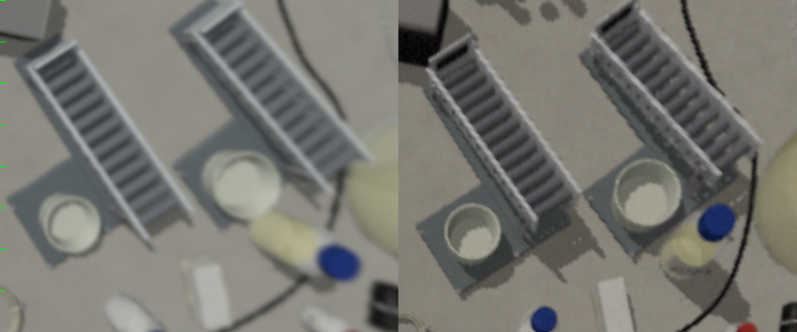

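View pics/maps.png

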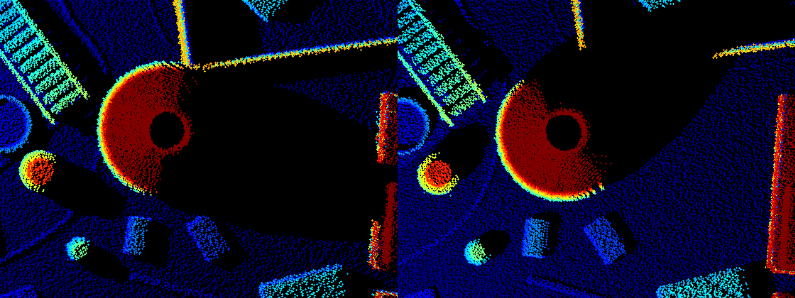

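The ortho views show that bay A, with its cup at about (0.573,0.20), is the wide one, and bay B, cup at (0.523,0.41), the narrow one. The height map shows the flask near (0.566,-0.035). Next I fit the poses.

```bash
cat >> h.py <<'E'
def tobay(W,p):
    c,s=np.cos(p[2]),np.sin(p[2]); d=W[:,:2]-p[:2]
    return np.c_[d[:,0]*c+d[:,1]*s,-d[:,0]*s+d[:,1]*c,W[:,2]]
def frombay(p,x,y):
    c,s=np.cos(p[2]),np.sin(p[2]); return np.array([p[0]+c*x-s*y,p[1]+s*x+c*y])
E
python3 - <<'E'
from h import *
from scipy.optimize import least_squares
S,D=camera_info("scene"),camera_info("side")
cl={"s":cloud(S,np.load("scene0.npy")).reshape(-1,3),"d":cloud(D,np.load("side0.npy")).reshape(-1,3)}
cl={k:w[np.isfinite(w).all(1)] for k,w in cl.items()}
cl["b"]=np.vstack(list(cl.values()))
for nm,cup in(("A",(.573,.2)),("B",(.523,.41))):
  for k,W in cl.items():
    w=W[(np.hypot(W[:,0]-cup[0],W[:,1]-cup[1])<.055)&(abs(W[:,2]-.034)<.004)]
    f=least_squares(lambda q:np.hypot(w[:,0]-q[0],w[:,1]-q[1])-q[2],[*cup,.035],loss="soft_l1",f_scale=.002).x
    th=.45
    for it in range(8):
        c,s=np.cos(th),np.sin(th); p=np.array([f[0]-(c*-.075-s*.088),f[1]-(s*-.075+c*.088),th])
        b=tobay(W,p); r=b[(abs(b[:,0])<.11)&(abs(b[:,1])<.045)]
        h=r[:,2]-(.05-.123*r[:,0]); r=r[(h>.005)&(h<.014)]
        L,R=[np.polyfit(r[m,0],r[m,1],1) for m in (r[:,1]>.01,r[:,1]<-.01)]
        th+=(L[0]+R[0])/2
    print(nm,k,"cup",f.round(4),"bay",p.round(4),"rails",L.round(4),R.round(4),len(r))
for nm,c,z0,z1 in(("slide",(.432,.231),.02,.035),("tin",(.412,-.1),.017,.032),("obj",(.413,.003),.02,.04)):
  for k,W in cl.items():
    w=W[(np.hypot(W[:,0]-c[0],W[:,1]-c[1])<.065)&(W[:,2]>z0)&(W[:,2]<z1)]
    (x,y),sz,a=cv2.minAreaRect((w[:,:2]*1000).astype(np.float32)); 
    a=a if sz[0]>sz[1] else a+90
    print(nm,k,round(x),round(y),np.round(sz),"long axis yaw",round(np.deg2rad((a+90)%180-90),3),"med",np.median(w,0).round(4))
for nm,c,z0 in(("large",(.505,.142),.09),("med",(.403,.333),.07),("small",(.394,.088),.05)):
  for k,W in cl.items():
    w=W[(np.hypot(W[:,0]-c[0],W[:,1]-c[1])<.035)&(W[:,2]>z0)]
    (x,y),r=cv2.minEnclosingCircle((w[:,:2]*1000).astype(np.float32)); t=w[w[:,2]>np.quantile(w[:,2],.9)-.004]
    print(nm,k,round(x),round(y),round(r),"z",w[:,2].max().round(3),"topmed",np.median(t,0).round(4))
w=cl["b"]; w=w[(np.hypot(w[:,0]-.566,w[:,1]+.035)<.13)&(abs(w[:,2]-.1)<.01)]
print("flask",least_squares(lambda q:np.hypot(w[:,0]-q[0],w[:,1]-q[1])-q[2],[.566,-.035,.07]).x)
E
```

```text
A s cup [0.5754 0.1964 0.0386] bay [0.6882 0.1713 0.6456] rails [0.0002 0.0301] [-0.0002 -0.0301] 442
A d cup [0.5718 0.1957 0.0384] bay [0.6846 0.1704 0.6443] rails [0.0008 0.03  ] [-0.0008 -0.0304] 366
A b cup [0.5736 0.1962 0.0384] bay [0.6864 0.1708 0.6441] rails [-0.0045  0.0298] [ 0.0045 -0.0302] 826
B s cup [0.5271 0.4094 0.0322] bay [0.6376 0.3753 0.5663] rails [-0.0012  0.0301] [ 0.0012 -0.0301] 654
B d cup [0.5243 0.4091 0.032 ] bay [0.6349 0.3755 0.5702] rails [-0.0001  0.03  ] [ 0.0001 -0.0303] 455
B b cup [0.5258 0.4093 0.032 ] bay [0.6364 0.3754 0.5679] rails [-0.0009  0.0299] [ 0.0009 -0.0303] 1110
slide s 434 231 [80. 34.] long axis yaw 0.218 med [0.4354 0.2329 0.0255]
slide d 431 231 [79. 34.] long axis yaw 0.197 med [0.43   0.2318 0.0265]
slide b 433 231 [82. 35.] long axis yaw 0.213 med [0.4323 0.2323 0.026 ]
tin s 416 -92 [63. 37.] long axis yaw 0.554 med [ 0.4173 -0.0898  0.0225]
tin d 413 -94 [61. 39.] long axis yaw 0.565 med [ 0.4118 -0.0911  0.0233]
tin b 414 -93 [65. 39.] long axis yaw 0.565 med [ 0.4134 -0.0908  0.0229]
obj s 418 9 [28. 54.] long axis yaw -0.199 med [0.421  0.0121 0.03  ]
obj d 432 2 [37. 92.] long axis yaw -0.331 med [0.4162 0.0093 0.0306]
obj b 432 2 [38. 92.] long axis yaw -0.331 med [0.4174 0.0105 0.0303]
large s 509 143 19 z 0.109 topmed [0.5092 0.1437 0.1064]
large d 505 142 19 z 0.111 topmed [0.5047 0.1426 0.1073]
large b 507 143 20 z 0.111 topmed [0.507  0.1432 0.1069]
med s 404 332 16 z 0.089 topmed [0.4047 0.3326 0.0858]
med d 402 332 15 z 0.09 topmed [0.4016 0.332  0.0869]
med b 404 332 16 z 0.09 topmed [0.4033 0.3322 0.0865]
small s 398 88 11 z 0.065 topmed [0.3991 0.0879 0.0615]
small d 395 88 11 z 0.065 topmed [0.3946 0.0872 0.0629]
small b 396 88 13 z 0.065 topmed [0.3959 0.087  0.0625]
flask [ 0.56840928 -0.0439728   0.09648107]
```

Emit:
arm_command([
  [11.9,-15.6,0],
  [11.9,-15.6,0],
  [11.9,-15.6,0],
  [11.9,-15.6,0],
  [11.9,-15.6,0],
], turn=[0,0,0,0,0], hand=[0,0,0,0,0])

```text
clock: 1.42
eef_pos: [0.1944, -0.305, 0.2452]
tool_rot: [0.993, 0.115, 0.0, -0.001]
ft_force: [-0.1, 1.3, 0.8]
grip_width: 0.0856
```

Emit:
arm_command([
  [11.9,-15.6,0],
  [11.9,-15.6,0],
  [11.9,-15.6,0],
  [11.9,-15.6,0],
  [11.9,-15.6,0],
], turn=[0,0,0,0,0], hand=[0,0,0,0,0])

```text
clock: 1.83
eef_pos: [0.2749, -0.1264, 0.2457]
tool_rot: [0.993, 0.115, 0.001, 0.0]
ft_force: [1.1, -1.5, 0.7]
grip_width: 0.0855
```

Emit:
arm_command([
  [11.9,-15.6,0],
  [11.9,-15.6,0],
  [11.9,-15.6,0],
  [11.9,-15.6,0],
  [11.9,-15.6,0],
], turn=[0,0,0,0,0], hand=[0,0,0,0,0])

```text
clock: 2.25
eef_pos: [0.3558, 0.0533, 0.2457]
tool_rot: [0.993, 0.116, 0.001, -0.0]
ft_force: [1.1, -0.6, -0.0]
grip_width: 0.0856
```

Emit:
arm_command([
  [11.7,-15.6,6],
  [11.7,-15.6,6],
  [11.7,-15.6,6],
  [11.7,-15.6,6],
  [11.7,-15.6,6],
], turn=[0.017,0.017,0.017,0.017,0.017], hand=[0,0,0,0,0])

```text
clock: 2.67
eef_pos: [0.4395, 0.1253, 0.1948]
tool_rot: [0.991, 0.13, -0.002, -0.014]
ft_force: [0.1, 0.6, 0.6]
grip_width: 0.0854
```

```bash
cat >> h.py <<'E'
def delta(x,y,z,yaw,obs=None):
    o=obs or get_obs(); p=o["eef_pos"]; q=o["tool_rot"]; a=2*np.arctan2(q[1],q[0])
    dx,dy=x-p[0],y-p[1]; c,s=np.cos(a),np.sin(a)
    t=-(yaw-a); t=(t+np.pi/2)%np.pi-np.pi/2
    print("at",p.round(4),"yaw",round(a,3),"-> shift cm",np.round([100*(c*dx+s*dy),100*(s*dx-c*dy),100*(p[2]-z)],2),"turn",round(t,3),"F",o["ft_force"].round(1),"w",round(o["grip_width"],4),"t",round(o["clock"],1))
E
python3 - <<'E'
from h import *
p,d=camera("wrist"); o=get_obs();print(o["joint_pos"].round(3),o["joint_vel"].round(2),o["tool_rot"].round(3))
delta(.433,.231,.14,.213)
E
```

```text
[ 0.259  0.19  -0.197  1.184  0.029  3.141] [-0.02 -0.05 -0.03  0.05 -0.01  0.  ] [ 0.991  0.13  -0.002 -0.014]
at [0.4409 0.1258 0.1938] yaw 0.26 -> shift cm [  1.95 -10.37   5.38] turn 0.047 F [ 2.4  0.5 -0. ] w 0.0852 t 2.7
```

Joint 6 is at its limit, so I need to take the other half-turn.

Emit:
arm_command([
  [0,0,0],
  [0,0,0],
  [0,0,0],
  [0,0,0],
  [0,0,0],
], turn=[-0.12,-0.24,-0.36,-0.48,-0.6], hand=[0,0,0,0,0])

```text
clock: 3.13
eef_pos: [0.4383, 0.124, 0.196]
tool_rot: [0.908, 0.419, 0.002, -0.014]
ft_force: [-0.5, 0.8, 0.7]
grip_width: 0.0853
```

Emit:
arm_command([
  [0,0,0],
  [0,0,0],
  [0,0,0],
  [0,0,0],
  [0,0,0],
], turn=[-0.12,-0.24,-0.36,-0.48,-0.6], hand=[0,0,0,0,0])

```text
clock: 3.55
eef_pos: [0.4383, 0.124, 0.1961]
tool_rot: [0.744, 0.668, 0.006, -0.013]
ft_force: [0.5, 0.4, 0.6]
grip_width: 0.0857
```

Emit:
arm_command([
  [0,0,0],
  [0,0,0],
  [0,0,0],
  [0,0,0],
  [0,0,0],
], turn=[-0.12,-0.24,-0.36,-0.48,-0.6], hand=[0,0,0,0,0])

```text
clock: 3.97
eef_pos: [0.4383, 0.124, 0.1961]
tool_rot: [0.513, 0.858, 0.01, -0.01]
ft_force: [-0.8, -0.2, -0.6]
grip_width: 0.0854
```

Emit:
arm_command([
  [0,0,0],
  [0,0,0],
  [0,0,0],
  [0,0,0],
  [0,0,0],
], turn=[-0.12,-0.24,-0.36,-0.48,-0.6], hand=[0,0,0,0,0])

```text
clock: 4.38
eef_pos: [0.4383, 0.124, 0.1961]
tool_rot: [0.236, 0.972, 0.012, -0.007]
ft_force: [0.8, 0.2, 0.4]
grip_width: 0.0849
```

Emit:
arm_command([
  [0,0,0],
  [0,0,0],
  [0,0,0],
  [0,0,0],
  [0,0,0],
], turn=[-0.12,-0.24,-0.36,-0.48,-0.6], hand=[0,0,0,0,0])

```text
clock: 4.8
eef_pos: [0.4383, 0.124, 0.1961]
tool_rot: [-0.061, 0.998, 0.014, -0.003]
ft_force: [0.7, -1.1, 0.5]
grip_width: 0.0857
```

```bash
python3 -c "
from h import *
delta(.433,.231,.14,.213); print(get_obs()['joint_pos'].round(2))"
```

```text
at [0.4383 0.124  0.1961] yaw 3.264 -> shift cm [-0.79 10.69  5.61] turn -0.09 F [ 0.7 -1.1  0.5] w 0.0857 t 4.8
[ 0.26  0.18 -0.2   1.19  0.03  0.13]
```

Emit:
arm_command([
  [-0.8,10.7,5.3],
  [-0.8,10.7,5.3],
  [-0.8,10.7,5.3],
  [-0.8,10.7,5.3],
  [-0.8,10.7,5.3],
], turn=[-0.09,-0.09,-0.09,-0.09,-0.09], hand=[0,0,0,0,0])

```text
clock: 5.22
eef_pos: [0.4324, 0.2336, 0.1449]
tool_rot: [-0.105, 0.994, 0.014, -0.004]
ft_force: [-0.2, -1.2, 0.3]
grip_width: 0.0857
```

```bash
python3 - <<'E'
from h import *
I=camera_info("wrist"); p,d=camera("wrist"); cv2.imwrite("pics/w1.png",p[:,:,::-1])
o=get_obs(); print(o["tool_rot"].round(4),o["joint_pos"].round(3))
W=cloud(I,d).reshape(-1,3);W=W[np.isfinite(W).all(1)]
w=W[(np.hypot(W[:,0]-.433,W[:,1]-.231)<.065)&(W[:,2]>.02)&(W[:,2]<.035)]
print(len(w),cv2.minAreaRect((w[:,:2]*1000).astype(np.float32)),np.median(w,0))
delta(.433,.231,.022,.213,o)
E
```

```text
[-0.104   0.9945  0.0136 -0.003 ] [ 0.477  0.289 -0.201  1.077  0.028  0.269]
3043 ((431.8634033203125, 230.77442932128906), (78.42610168457031, 32.589107513427734), 11.654046058654785) [0.42888187 0.23031751 0.02772416]
at [0.433  0.2328 0.1457] yaw 3.35 -> shift cm [ 0.03 -0.17 12.37] turn -0.005 F [-0.6  0.  -0.2] w 0.0851 t 5.3
```

View pics/w1.png

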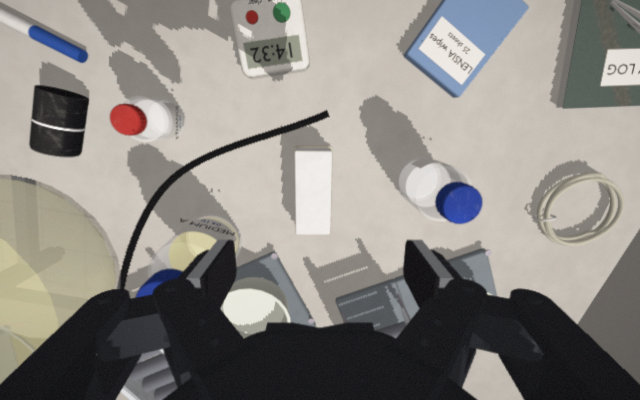

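The wrist view shows the slide case at (192,313), and its fit agrees with the earlier estimate. Descending and gripping.

Emit:
arm_command([
  [0.1,-0.5,4],
  [0.1,-0.5,8],
  [0.1,-0.5,11],
  [0.1,-0.5,12.4],
  [0.1,-0.5,12.4],
], turn=[0,0,0,0,0], hand=[0,0,0,0,0])

```text
clock: 5.68
eef_pos: [0.4304, 0.2284, 0.0192]
tool_rot: [-0.102, 0.995, 0.013, -0.006]
ft_force: [0.1, -0.5, 0.3]
grip_width: 0.0855
```

Emit:
arm_command([
  [0,0,0],
  [0,0,0],
  [0,0,0],
  [0,0,0],
  [0,0,0],
], turn=[0,0,0,0,0], hand=[1,1,1,1,1])

```text
clock: 6.1
eef_pos: [0.4343, 0.2318, 0.0238]
tool_rot: [-0.103, 0.995, 0.015, -0.001]
ft_force: [-0.7, -0.5, 7.9]
grip_width: 0.0348
```

Emit:
arm_command([
  [0,0,0],
  [0,0,0],
  [0,0,0],
  [0,0,0],
  [0,0,0],
], turn=[0,0,0,0,0], hand=[1,1,1,1,1])

```text
clock: 6.52
eef_pos: [0.4343, 0.2318, 0.0238]
tool_rot: [-0.103, 0.995, 0.015, -0.0]
ft_force: [-0.1, -1.7, 6.3]
grip_width: 0.0346
```

```bash
python3 -c "
from h import *
print(frombay((.6864,.1708,.644),-.068,0),frombay((.6864,.1708,.644),-.08,0),frombay((.6364,.3754,.568),-.083,0))
x,y=frombay((.6864,.1708,.644),-.068,0)
delta(x,y,.16,.644)"
```

```text
[0.63202036 0.12997287] [0.62242395 0.12276808] [0.56643278 0.33075039]
at [0.4343 0.2318 0.0238] yaw 3.349 -> shift cm [-17.26 -14.03 -13.62] turn -0.437 F [-0.1 -1.7  6.3] w 0.0346 t 6.5
```

Emit:
arm_command([
  [0,0,-0.4],
  [0,0,-0.4],
  [0,0,-4],
  [0,0,-8],
  [0,0,-8],
], turn=[0,0,0,0,0], hand=[1,1,1,1,1])

```text
clock: 6.93
eef_pos: [0.4375, 0.2311, 0.1085]
tool_rot: [-0.103, 0.994, 0.016, 0.003]
ft_force: [1.0, 1.2, -0.7]
grip_width: 0.0345
```

```bash
python3 - <<'E'
from h import *
o=get_obs(); delta(.632,.13,.16,.644,o); print(o["tool_rot"].round(4))
a=[]
for n in("side","wrist"):
    p,d=camera(n); I=camera_info(n)
    if n=="side":
        T=np.array(I["world_to_cam"]); uv,_=cv2.projectPoints(o["eef_pos"][None],cv2.Rodrigues(T[:3,:3])[0],T[:3,3],np.array(I["mtx"]),np.array(I["dist_coeffs"])); u,v=uv.ravel().astype(int); print(u,v)
        im=np.ascontiguousarray(p[v-50:v+50,u-66:u+67,::-1]); im=cv2.resize(im,(532,400),interpolation=cv2.INTER_CUBIC); cv2.circle(im,(264,200),4,(0,0,255),1)
        uv,_=cv2.projectPoints(o["eef_pos"][None]-[[0,0,.014]],cv2.Rodrigues(T[:3,:3])[0],T[:3,3],np.array(I["mtx"]),np.array(I["dist_coeffs"])); x,y=uv.ravel();print(uv); cv2.circle(im,(int((x-u+66)*4),int((y-v+50)*4)),4,(0,255,0),1)
        a.append(im)
    W=cloud(I,d).reshape(-1,3);W=W[np.isfinite(W).all(1)]
    if n=="wrist": cv2.imwrite("pics/w2.png",p[:,:,::-1])
cv2.imwrite("pics/s2.png",a[0])
E
```

```text
at [0.4375 0.2311 0.1085] yaw 3.349 -> shift cm [-16.95 -13.89  -5.15] turn -0.437 F [ 1.   1.2 -0.7] w 0.0345 t 6.9
[-0.1035  0.9945  0.0163  0.0032]
324 248
[[[324.47854551 251.2696736 ]]]
```

View pics/s2.png

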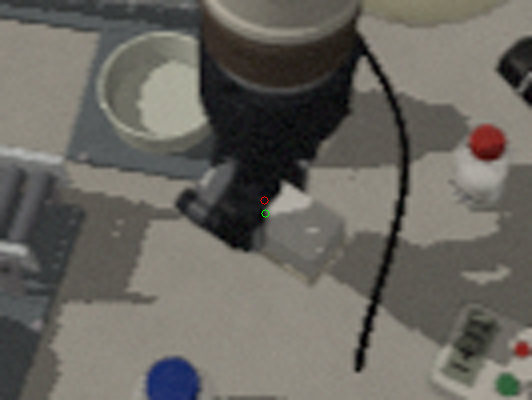

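```bash
python3 - <<'E'
from h import *
o=get_obs(); p0=o["eef_pos"]
q=o["tool_rot"]; a=2*np.arctan2(q[1],q[0])-np.pi
for n in("side","scene","wrist"):
    p,d=camera(n); W=cloud(camera_info(n),d)
    m=np.isfinite(W).all(2); w=W[m]; col=p[m].astype(int)
    b=tobay(w,(p0[0],p0[1],a)); b[:,2]-=p0[2]
    k=(abs(b[:,0])<.06)&(abs(b[:,1])<.06)&(b[:,2]>-.045)&(b[:,2]<.02)
    b=b[k]; br=col[k].mean(1)
    dk=b[br<60]; lt=b[br>110]
    print(n,"dark",len(dk), "light",len(lt))
    for s in(-1,1):
        f=dk[(dk[:,1]*s>.012)&(abs(dk[:,0])<.015)]
        if len(f): print(" finger side",s,len(f),"zmin pct",np.percentile(f[:,2],[1,5,20]).round(4),"y",np.percentile(f[:,1],[2,50,98]).round(3))
    if len(lt): print(" light z",np.percentile(lt[:,2],[1,5,20,50,95,99]).round(4),"x",np.percentile(lt[:,0],[1,99]).round(3),"y",np.percentile(lt[:,1],[1,99]).round(3))
E
```

```text
side dark 32 light 120
 finger side -1 19 zmin pct [-0.0007  0.0002  0.0043] y [-0.019 -0.018 -0.017]
 finger side 1 13 zmin pct [-0.0021 -0.0004  0.0024] y [0.023 0.028 0.031]
 light z [-0.0219 -0.0081  0.0015  0.0027  0.0047  0.0139] x [-0.043  0.036] y [-0.024  0.018]
scene dark 68 light 400
 finger side -1 33 zmin pct [0.003  0.0048 0.008 ] y [-0.021 -0.019 -0.018]
 finger side 1 33 zmin pct [-0.0056 -0.0039 -0.0005] y [0.024 0.029 0.03 ]
 light z [-0.0267 -0.0241 -0.0171 -0.0014  0.0024  0.0129] x [-0.035  0.039] y [-0.025  0.021]
wrist dark 1215 light 10597
 finger side -1 614 zmin pct [-0.0077 -0.0054 -0.0011] y [-0.031 -0.019 -0.018]
 finger side 1 601 zmin pct [-0.0065 -0.0047 -0.0001] y [0.016 0.017 0.029]
 light z [-0.022  -0.0119  0.      0.0007  0.0017  0.0022] x [-0.046  0.033] y [-0.017  0.015]
```

View pics/w2.png

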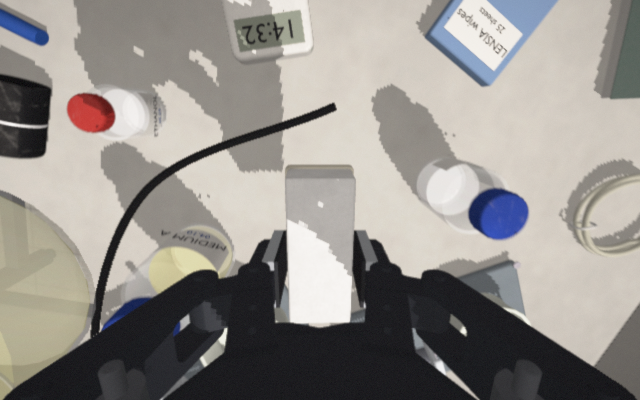

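Wrist view: the case is held centrally and level. Fits put its top near the TCP height and its underside about 24 mm below, so the tips clear the rails.

Emit:
arm_command([
  [-2,-2,-4],
  [-8.6,-6.9,-6],
  [-8.6,-6.9,-6],
  [-8.6,-6.9,-6],
  [-8.6,-6.9,-6],
], turn=[0,0,0,0,0], hand=[1,1,1,1,1])

```text
clock: 7.6
eef_pos: [0.534, 0.1762, 0.1586]
tool_rot: [-0.102, 0.995, 0.014, -0.002]
ft_force: [-0.8, 0.0, -0.3]
grip_width: 0.0349
```

Emit:
arm_command([
  [-8.7,-6.8,0],
  [-8.7,-6.8,0],
  [-8.7,-6.8,0],
  [-8.7,-6.8,0],
  [-8.7,-6.8,0],
], turn=[-0.1,-0.2,-0.3,-0.4,-0.437], hand=[1,1,1,1,1])

```text
clock: 8.02
eef_pos: [0.6299, 0.1283, 0.1539]
tool_rot: [-0.318, 0.948, 0.015, -0.002]
ft_force: [-0.3, -0.9, -0.6]
grip_width: 0.0347
```

Emit:
arm_command([
  [0,0,0],
  [0,0,0],
], turn=[0,0], hand=[1,1])

```text
clock: 8.18
eef_pos: [0.6292, 0.1294, 0.1553]
tool_rot: [-0.316, 0.949, 0.015, -0.002]
ft_force: [-0.2, -0.4, -0.4]
grip_width: 0.0346
```

```bash
python3 - <<'E'
from h import *
o=get_obs(); delta(.6352,.1324,.095,.644,o); print(o["tool_rot"].round(4),o["joint_pos"].round(3))
I=camera_info("wrist"); p,d=camera("wrist"); cv2.imwrite("pics/w3.png",p[:,:,::-1])
# held case in bay frame and rails in bay frame
W=cloud(I,d); m=np.isfinite(W).all(2); w=W[m]
b=tobay(w,(.6864,.1708,.644))
k=(abs(b[:,0])<.12)&(abs(b[:,1])<.04); r=b[k]; h=r[:,2]-(.05-.123*r[:,0])
rl=r[(h>.005)&(h<.014)]
for s in(1,-1):
    q=rl[rl[:,1]*s>.015]
    if len(q)>50: print("rail",s,len(q),"x",np.percentile(q[:,0],[1,99]).round(3),"line",np.polyfit(q[:,0],q[:,1],1).round(4))
c=r[(r[:,2]>o["eef_pos"][2]-.008)&(r[:,2]<o["eef_pos"][2]+.006)&(abs(r[:,1])<.03)&(p[m][k].mean(1)>100)]
print(len(c),cv2.minAreaRect((c[:,:2]*1000).astype(np.float32)), np.percentile(c,[1,99],axis=0).round(3))
E
```

```text
at [0.6292 0.1294 0.1553] yaw 3.785 -> shift cm [-0.66 -0.12  6.03] turn -0.0 F [-0.2 -0.4 -0.4] w 0.0346 t 8.2
[-0.3164  0.9485  0.0148 -0.0016] [ 0.19   0.576  0.276  1.277  0.029 -0.454]
rail 1 313 x [-0.116 -0.002] line [0.0307 0.0335]
rail -1 952 x [-0.116  0.054] line [ 0.0044 -0.0299]
10142 ((-72.75544738769531, -0.03791618347167969), (59.86825180053711, 79.3189926147461), 89.69662475585938) [[-0.112 -0.019  0.149]
 [-0.035  0.02   0.161]]
```

View pics/w3.png

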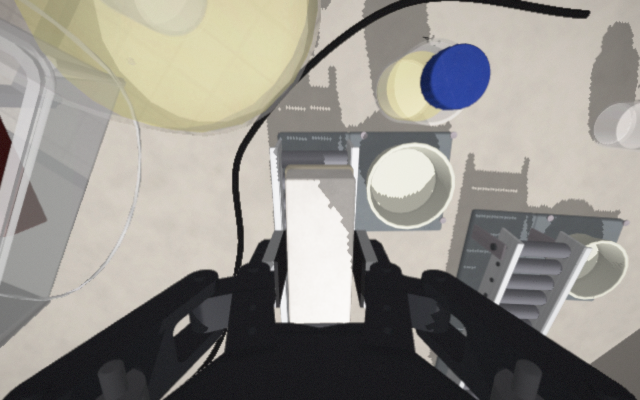

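The case is aligned over the lane at bay x −0.073, y about 0. Lowering it.

Emit:
arm_command([
  [-0.5,-0.2,2],
  [-0.5,-0.2,4],
  [-0.5,-0.2,5.5],
  [-0.5,-0.2,6.2],
  [-0.5,-0.2,6.2],
], turn=[0,0,0,0,0], hand=[1,1,1,1,1])

```text
clock: 8.65
eef_pos: [0.6336, 0.1322, 0.0929]
tool_rot: [-0.317, 0.948, 0.015, -0.002]
ft_force: [-1.4, -0.3, -0.4]
grip_width: 0.0345
```

Emit:
arm_command([
  [0,0,0.2],
  [0,0,0.4],
  [0,0,0.5],
], turn=[0,0,0], hand=[1,1,1])

```text
clock: 8.9
eef_pos: [0.6365, 0.1323, 0.0915]
tool_rot: [-0.317, 0.948, 0.014, 0.002]
ft_force: [-0.6, 0.9, -1.4]
grip_width: 0.0347
```

Emit:
arm_command([
  [0,0,0.1],
  [0,0,0.2],
  [0,0,0.2],
], turn=[0,0,0], hand=[1,1,1])

```text
clock: 9.15
eef_pos: [0.6359, 0.1321, 0.0886]
tool_rot: [-0.316, 0.949, 0.014, 0.001]
ft_force: [-0.1, -0.1, -1.0]
grip_width: 0.0346
```

Emit:
arm_command([
  [0,0,0.1],
  [0,0,0.1],
  [0,0,0.1],
  [0,0,0],
  [0,0,-2],
], turn=[0,0,0,0,0], hand=[0.2,0.2,0.2,0.2,0.2])

```text
clock: 9.57
eef_pos: [0.6332, 0.1311, 0.1044]
tool_rot: [-0.316, 0.948, 0.015, -0.003]
ft_force: [-1.2, -0.4, -1.6]
grip_width: 0.0684
```

Emit:
arm_command([
  [0,0,-4],
  [0,0,-8],
  [0,0,-12],
  [0,0,-12],
  [0,0,-12],
], turn=[0,0,0,0,0], hand=[0.2,0.2,0,0,0])

```text
clock: 9.98
eef_pos: [0.639, 0.1286, 0.2328]
tool_rot: [-0.316, 0.948, 0.014, 0.005]
ft_force: [0.4, -0.5, -1.5]
grip_width: 0.0855
```

```bash
python3 - <<'E'
from h import *
o=get_obs(); delta(.413,-.091,.2,.56,o); print(o["tool_rot"].round(4),o["joint_pos"].round(3))
p,d=camera("wrist"); cv2.imwrite("pics/w4.png",p[:,:,::-1])
W=cloud(camera_info("wrist"),d); m=np.isfinite(W).all(2)
b=tobay(W[m],(.6864,.1708,.644)); h=b[:,2]-(.05-.123*b[:,0])
c=b[(abs(b[:,1])<.026)&(abs(b[:,0])<.13)&(h>.018)&(h<.04)]
print(len(c), np.percentile(c,[1,50,99],axis=0).round(3) if len(c) else "")
E
```

```text
at [0.639  0.1286 0.2328] yaw 3.786 -> shift cm [31.26 -3.99  3.28] turn 0.084 F [ 0.4 -0.5 -1.5] w 0.0855 t 10.0
[-0.3165  0.9485  0.0138  0.0049] [ 0.186  0.554  0.44   1.451  0.029 -0.458]
2266 [[-0.081 -0.016  0.054]
 [-0.045  0.001  0.08 ]
 [ 0.114  0.017  0.085]]
```

Emit:
arm_command([
  [10.8,3.8,1],
  [10.8,3.8,1],
  [10.8,3.8,1],
  [10.8,3.8,1],
], turn=[0,0,0,0], hand=[0,0,0,0])

```text
clock: 10.37
eef_pos: [0.5178, 0.0919, 0.2135]
tool_rot: [-0.316, 0.949, 0.015, -0.008]
ft_force: [-1.2, -0.4, -1.5]
grip_width: 0.0852
```

Emit:
arm_command([
  [10.8,3.8,2],
  [10.8,3.8,2],
  [10.8,3.8,2],
  [10.8,3.8,2],
], turn=[0,0,0,0], hand=[0,0,0,0])

```text
clock: 10.7
eef_pos: [0.408, 0.0583, 0.1936]
tool_rot: [-0.316, 0.949, 0.016, -0.007]
ft_force: [-0.5, 0.6, 0.2]
grip_width: 0.0859
```

Emit:
arm_command([
  [9.6,-11.6,6],
  [9.6,-11.6,6],
  [9.6,-11.6,6],
  [9.6,-11.6,6],
  [9.6,-11.6,6],
], turn=[0.084,0.084,0.084,0.084,0.084], hand=[0,0,0,0,0])

```text
clock: 11.12
eef_pos: [0.4079, -0.0926, 0.1305]
tool_rot: [-0.273, 0.962, 0.015, -0.003]
ft_force: [-0.6, 1.0, -0.2]
grip_width: 0.0851
```

```bash
cat >> h.py <<'E'
def rect(cam,c,r,z0,z1):
    I=camera_info(cam); p,d=camera(cam); W=cloud(I,d).reshape(-1,3);W=W[np.isfinite(W).all(1)]
    w=W[(np.hypot(W[:,0]-c[0],W[:,1]-c[1])<r)&(W[:,2]>z0)&(W[:,2]<z1)]
    (x,y),sz,a=cv2.minAreaRect((w[:,:2]*1000).astype(np.float32)); a=a if sz[0]>sz[1] else a+90
    print(cam,len(w),"c",round(x,1),round(y,1),np.round(sz),"yaw",round(np.deg2rad((a+90)%180-90),3),"med",np.median(w,0).round(4)); return p,w
E
python3 - <<'E'
from h import *
p,w=rect("wrist",(.413,-.091),.055,.016,.032); cv2.imwrite("pics/w5.png",p[:,:,::-1])
rect("wrist",(.416,.009),.055,.022,.04)
print([(np.round(r["location"]).tolist(),round(r["conf"],2),onz(camera_info("wrist"),r["location"],.012).round(3)) for r in spot_point("wrist","tin_mid")[:2]])
o=get_obs(); print(o["tool_rot"].round(4)); delta(.413,-.091,.0205,.56,o)
for n in("scene","side"):
  p,d=camera(n); W=cloud(camera_info(n),d).reshape(-1,3); W=W[np.isfinite(W).all(1)]
  b=tobay(W,(.6864,.1708,.644)); h=b[:,2]-(.05-.123*b[:,0])
  c=b[(abs(b[:,1])<.022)&(abs(b[:,0])<.105)&(h>.018)&(h<.04)]
  print(n,len(c), np.percentile(c,[1,50,99],axis=0).round(3) if len(c) else "")
E
```

```text
wrist 2779 c 412.6 -94.7 [63. 35.] yaw 0.562 med [ 0.411  -0.0954  0.0246]
wrist 1467 c 415.1 2.7 [31. 52.] yaw -0.109 med [ 0.4185 -0.0043  0.0316]
[([199.0, 308.0], 0.67, array([ 0.419, -0.091,  0.012]))]
[-2.757e-01  9.611e-01  1.520e-02 -9.000e-04]
at [ 0.4101 -0.0884  0.1333] yaw 3.7 -> shift cm [-0.11 -0.37 11.28] turn -0.001 F [ 0.5 -0.1  0.1] w 0.0854 t 11.3
scene 458 [[-0.036 -0.017  0.064]
 [ 0.005  0.001  0.075]
 [ 0.041  0.016  0.081]]
side 342 [[-0.037 -0.016  0.068]
 [-0.001  0.003  0.076]
 [ 0.039  0.018  0.083]]
```

Emit:
arm_command([
  [0.1,-1,4],
  [0.1,-1,8],
  [0.1,-1,10],
  [0.1,-1,11],
  [0.1,-1,11],
], turn=[0,0,0,0,0], hand=[0,0,0,0,0])

```text
clock: 11.78
eef_pos: [0.4127, -0.0925, 0.0219]
tool_rot: [-0.278, 0.961, 0.016, -0.002]
ft_force: [-0.8, 0.3, -0.8]
grip_width: 0.0856
```

Emit:
arm_command([
  [0,0,0],
  [0,0,0],
  [0,0,0],
  [0,0,0],
  [0,0,0],
], turn=[0,0,0,0,0], hand=[0,1,1,1,1])

```text
clock: 12.2
eef_pos: [0.4152, -0.0946, 0.0248]
tool_rot: [-0.276, 0.961, 0.014, 0.001]
ft_force: [-0.6, 0.2, 2.3]
grip_width: 0.0388
```

Emit:
arm_command([
  [0,0,0],
  [0,0,0],
  [0,0,-1],
  [0,0,-4],
  [0,0,-8],
], turn=[0,0,0,0,0], hand=[1,1,1,1,1])

```text
clock: 12.62
eef_pos: [0.4121, -0.0961, 0.1026]
tool_rot: [-0.276, 0.961, 0.016, -0.003]
ft_force: [1.9, -0.9, -1.9]
grip_width: 0.0344
```

Emit:
arm_command([
  [0,0,-4],
  [0,0,-7],
  [0,0,-7],
], turn=[0,0,0], hand=[1,1,1])

```text
clock: 12.87
eef_pos: [0.4197, -0.0999, 0.1805]
tool_rot: [-0.276, 0.961, 0.011, 0.006]
ft_force: [1.4, -0.6, -0.9]
grip_width: 0.0341
```

```bash
python3 - <<'E'
from h import *
o=get_obs(); print(o["tool_rot"].round(4)); delta(.42,.06,.18,.56,o)
z=o["eef_pos"]; rect("wrist",z[:2],.05,z[2]-.012,z[2]+.006)
E
```

```text
[-0.2762  0.961   0.011   0.0057]
at [ 0.4197 -0.0999  0.1805] yaw 3.701 -> shift cm [-8.52 13.54  0.05] turn -0.0 F [ 1.4 -0.6 -0.9] w 0.0341 t 12.9
wrist 8567 c 416.9 -99.9 [68. 57.] yaw 0.961 med [ 0.4144 -0.1031  0.18  ]
```

Emit:
arm_command([
  [-8.5,13.5,0],
  [-8.5,13.5,0],
  [-8.5,13.5,0],
  [-8.5,13.5,0],
  [-8.5,13.5,0],
], turn=[0,0,0,0,0], hand=[1,1,1,1,1])

```text
clock: 13.33
eef_pos: [0.4149, 0.0657, 0.1773]
tool_rot: [-0.28, 0.96, 0.016, -0.0]
ft_force: [0.6, -0.3, -1.4]
grip_width: 0.0347
```

Emit:
arm_command([
  [-10.2,-2.7,0],
  [-10.2,-2.7,0],
  [-10.2,-2.7,0],
], turn=[0,0,0], hand=[1,1,1])

```text
clock: 13.58
eef_pos: [0.5191, 0.0932, 0.1769]
tool_rot: [-0.277, 0.961, 0.014, 0.0]
ft_force: [1.3, -0.8, -0.6]
grip_width: 0.0343
```

Emit:
arm_command([
  [-10.3,-2.7,1],
  [-10.3,-2.7,2],
  [-10.3,-2.7,2],
  [-10.3,-2.7,2],
  [-10.3,-2.7,2],
], turn=[-0.084,-0.084,-0.084,-0.084,-0.084], hand=[1,1,1,1,1])

```text
clock: 14.0
eef_pos: [0.6174, 0.1241, 0.1548]
tool_rot: [-0.316, 0.948, 0.015, -0.002]
ft_force: [-0.1, -0.0, -1.0]
grip_width: 0.0345
```

```bash
cat >> h.py <<'E'
def held(bay,cam="wrist"):
    o=get_obs(); I=camera_info(cam); p,d=camera(cam); W=cloud(I,d); m=np.isfinite(W).all(2)
    b=tobay(W[m],bay); z=o["eef_pos"][2]; t=tobay(o["eef_pos"][None],bay)[0]
    c=b[(b[:,2]>z-.012)&(b[:,2]<z+.006)&(abs(b[:,1]-t[1])<.015)&(abs(b[:,0]-t[0])<.06)]
    print("TCP in bay",t.round(4),"held pts",len(c),np.percentile(c,[1,50,99],axis=0).round(4)); print("rot",o["tool_rot"].round(4))
    return p
A=(.6864,.1708,.644); B=(.6364,.3754,.568)
E
python3 - <<'E'
from h import *
delta(.6224,.1228,.09,.644); p=held(A); cv2.imwrite("pics/w6.png",p[:,:,::-1])
E
```

```text
at [0.6174 0.1241 0.1548] yaw 3.786 -> shift cm [-0.32 -0.41  6.48] turn 0.0 F [-0.1 -0.  -1. ] w 0.0345 t 14.0
TCP in bay [-0.0832  0.0041  0.1548] held pts 6885 [[-0.1165 -0.0106  0.1448]
 [-0.0901  0.004   0.1544]
 [-0.0552  0.0188  0.1558]]
rot [-0.3165  0.9485  0.0146 -0.0022]
```

View pics/w6.png

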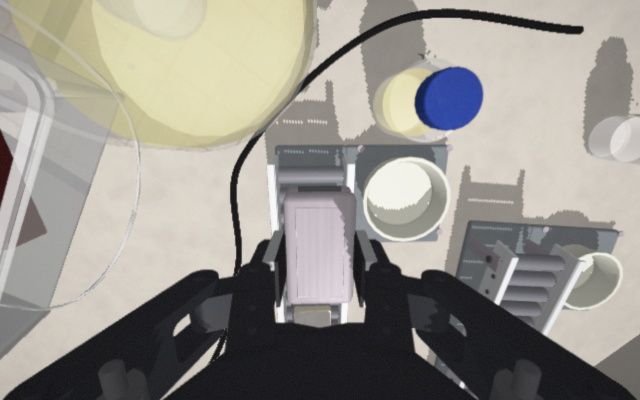

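Wrist view: the tin is held straight over the lane, with the white case rolled on ahead. Lowering.

Emit:
arm_command([
  [-0.6,-0.6,2],
  [-0.6,-0.6,4],
  [-0.6,-0.6,5.5],
  [-0.6,-0.6,6.2],
  [-0.6,-0.6,6.2],
], turn=[0,0,0,0,0], hand=[1,1,1,1,1])

```text
clock: 14.47
eef_pos: [0.6234, 0.1242, 0.0946]
tool_rot: [-0.316, 0.949, 0.015, -0.002]
ft_force: [-0.9, -0.2, -0.9]
grip_width: 0.0343
```

Emit:
arm_command([
  [0,0,0.2],
  [0,0,0.4],
  [0,0,0.4],
  [0,0,0.4],
], turn=[0,0,0,0], hand=[1,1,1,1])

```text
clock: 14.8
eef_pos: [0.6264, 0.1253, 0.0933]
tool_rot: [-0.317, 0.948, 0.014, 0.001]
ft_force: [0.5, 0.4, 0.1]
grip_width: 0.0346
```

```bash
python3 - <<'E'
from h import *
delta(.6224,.1228,.088,.644); p=held(A)
for n in("scene","side"):
  p,d=camera(n); W=cloud(camera_info(n),d).reshape(-1,3); W=W[np.isfinite(W).all(1)]
  b=tobay(W,A); h=b[:,2]-(.05-.123*b[:,0])
  c=b[(abs(b[:,1])<.022)&(b[:,0]>-.0)&(b[:,0]<.13)&(h>.018)&(h<.04)]
  print(n,len(c), np.percentile(c,[1,50,99],axis=0).round(3) if len(c) else "")
E
```

```text
at [0.6264 0.1253 0.0933] yaw 3.786 -> shift cm [0.47 0.04 0.53] turn 0.0 F [0.5 0.4 0.1] w 0.0346 t 14.8
TCP in bay [-0.0753 -0.0004  0.0933] held pts 6869 [[-0.1086 -0.0151  0.083 ]
 [-0.0822 -0.0003  0.0929]
 [-0.0475  0.0142  0.0943]]
rot [-0.3165  0.9485  0.0142  0.0014]
scene 549 [[ 0.034 -0.017  0.055]
 [ 0.078  0.001  0.066]
 [ 0.119  0.017  0.073]]
side 348 [[ 0.031 -0.017  0.055]
 [ 0.071  0.003  0.068]
 [ 0.115  0.018  0.074]]
```

The slide case has reached the stop. Lowering another 5 mm, then releasing.

Emit:
arm_command([
  [0,0,0.3],
  [0,0,0.5],
  [0,0,0.5],
  [0,0,0.5],
], turn=[0,0,0,0], hand=[1,1,1,1])

```text
clock: 15.28
eef_pos: [0.6263, 0.1255, 0.0878]
tool_rot: [-0.317, 0.948, 0.014, 0.001]
ft_force: [0.0, 0.7, 3.8]
grip_width: 0.0342
```

Emit:
arm_command([
  [0,0,0],
  [0,0,0],
  [0,0,0],
  [0,0,0],
  [0,0,-2],
], turn=[0,0,0,0,0], hand=[0.2,0.2,0.2,0.2,0.2])

```text
clock: 15.7
eef_pos: [0.6229, 0.1243, 0.1028]
tool_rot: [-0.316, 0.948, 0.015, -0.004]
ft_force: [-0.4, 0.7, -0.2]
grip_width: 0.0683
```

Emit:
arm_command([
  [0,0,-4],
  [0,0,-8],
  [0,0,-10],
  [0,0,-10],
], turn=[0,0,0,0], hand=[0.2,0,0,0])

```text
clock: 16.03
eef_pos: [0.63, 0.1225, 0.2142]
tool_rot: [-0.316, 0.948, 0.014, 0.006]
ft_force: [0.9, 0.3, 0.4]
grip_width: 0.0857
```

```bash
python3 - <<'E'
from h import *
o=get_obs(); print(o["tool_rot"].round(4)); delta(.507,.143,.18,.644,o);delta(.416,.005,.18,-.2,o)
p,d=camera("wrist"); W=cloud(camera_info("wrist"),d).reshape(-1,3); W=W[np.isfinite(W).all(1)]
b=tobay(W,A); h=b[:,2]-(.05-.123*b[:,0])
c=b[(abs(b[:,1])<.022)&(b[:,0]>-.13)&(b[:,0]<.03)&(h>.018)&(h<.04)]
print(len(c), np.percentile(c,[1,50,99],axis=0).round(3) if len(c) else "")
t=W[(np.hypot(W[:,0]-.507,W[:,1]-.143)<.035)&(W[:,2]>.1)]
print("large cap",len(t),np.median(t,0).round(4),cv2.minEnclosingCircle((t[:,:2]*1000).astype(np.float32)))
E
```

```text
[-0.3165  0.9485  0.0135  0.0065]
at [0.63   0.1225 0.2142] yaw 3.786 -> shift cm [8.6  9.03 3.42] turn 0.0 F [0.9 0.3 0.4] w 0.0857 t 16.0
at [0.63   0.1225 0.2142] yaw 3.786 -> shift cm [24.17  3.46  3.42] turn 0.844 F [0.9 0.3 0.4] w 0.0857 t 16.0
1961 [[-0.075 -0.016  0.066]
 [-0.048  0.001  0.077]
 [ 0.03   0.018  0.081]]
large cap 1856 [0.5058 0.1412 0.1059] ((505.5696716308594, 142.1580047607422), 18.55728530883789)
```

Emit:
arm_command([
  [8.8,9,2],
  [8.8,9,2],
  [8.8,9,2],
  [8.8,9,2],
  [8.8,9,2],
], turn=[0.12,0.24,0.36,0.48,0.6], hand=[0,0,0,0,0])

```text
clock: 16.5
eef_pos: [0.4963, 0.1411, 0.1853]
tool_rot: [-0.02, 1.0, 0.013, -0.008]
ft_force: [1.0, 0.3, 0.5]
grip_width: 0.0853
```

Emit:
arm_command([
  [0,0,1],
  [0,0,2],
  [0,0,3],
  [0,0,4],
  [0,0,4],
], turn=[0.12,0.24,0.36,0.48,0.6], hand=[0,0,0,0,0])

```text
clock: 16.92
eef_pos: [0.4992, 0.1421, 0.1449]
tool_rot: [0.277, 0.961, 0.01, -0.011]
ft_force: [-0.1, -0.4, -0.1]
grip_width: 0.0851
```

Emit:
arm_command([
  [0,0,0],
  [0,0,0],
  [0,0,0],
  [0,0,0],
  [0,0,0],
], turn=[0.12,0.24,0.36,0.37,0.37], hand=[0,0,0,0,0])

```text
clock: 17.33
eef_pos: [0.501, 0.1425, 0.1474]
tool_rot: [0.445, 0.895, 0.01, -0.011]
ft_force: [-0.6, -0.5, -0.4]
grip_width: 0.0856
```

```bash
python3 - <<'E'
from h import *
o=get_obs(); print(o["tool_rot"].round(4),o["joint_pos"].round(2)); delta(.5055,.142,.058,.644-np.pi/2,o)
for n in("wrist","scene","side"):
  p,d=camera(n); W=cloud(camera_info(n),d); m=np.isfinite(W).all(2); c=p[m].astype(int); W=W[m]
  if n=="wrist": cv2.imwrite("pics/w7.png",p[:,:,::-1])
  t=W[(np.hypot(W[:,0]-.507,W[:,1]-.143)<.035)&(W[:,2]>.095)&(W[:,2]<.112)&(c[:,2]>c[:,0]+40)]
  if len(t)>20: print(n,"large cap",len(t),np.median(t,0).round(4),cv2.minEnclosingCircle((t[:,:2]*1000).astype(np.float32)))
  b=tobay(W,A); h=b[:,2]-(.05-.123*b[:,0])
  c=b[(abs(b[:,1])<.022)&(b[:,0]>-.13)&(b[:,0]<.02)&(h>.018)&(h<.04)]
  if len(c): print(n,"tin",len(c), np.percentile(c,[1,50,99],axis=0).round(3))
E
```

```text
[ 0.4454  0.8952  0.0097 -0.0107] [ 0.26  0.35 -0.11  1.11  0.03  1.18]
at [0.501  0.1425 0.1474] yaw 2.218 -> shift cm [-0.31  0.33  8.94] turn 0.003 F [-0.6 -0.5 -0.4] w 0.0856 t 17.3
wrist large cap 2489 [0.5057 0.1445 0.1089] ((506.7383117675781, 142.79380798339844), 18.49104881286621)
wrist tin 143 [[-0.024  0.016  0.066]
 [-0.012  0.018  0.073]
 [ 0.019  0.019  0.076]]
scene large cap 121 [0.5089 0.1505 0.1058] ((508.2820739746094, 144.77911376953125), 18.195653915405273)
scene tin 276 [[-0.03  -0.018  0.068]
 [-0.005  0.001  0.074]
 [ 0.02   0.017  0.078]]
side large cap 157 [0.5035 0.146  0.1073] ((505.43572998046875, 143.31729125976562), 17.603519439697266)
side tin 225 [[-0.032 -0.016  0.069]
 [-0.006  0.004  0.074]
 [ 0.019  0.019  0.079]]
```

Emit:
arm_command([
  [-0.5,0.4,3],
  [-0.5,0.4,6],
  [-0.5,0.4,8],
  [-0.5,0.4,8.8],
  [-0.5,0.4,8.8],
], turn=[0,0,0,0,0], hand=[0,0,0,0,0])

```text
clock: 17.9
eef_pos: [0.5055, 0.1431, 0.0585]
tool_rot: [0.446, 0.895, 0.009, -0.012]
ft_force: [0.2, 0.8, 0.6]
grip_width: 0.0854
```

Emit:
arm_command([
  [0,0,0],
  [0,0,0],
  [0,0,0],
  [0,0,0],
  [0,0,0],
], turn=[0,0,0,0,0], hand=[0,0,1,1,1])

```text
clock: 18.32
eef_pos: [0.508, 0.1435, 0.0625]
tool_rot: [0.447, 0.895, 0.011, -0.009]
ft_force: [-2.5, -0.9, 5.1]
grip_width: 0.0558
```

Emit:
arm_command([
  [0,0,0],
  [0,0,0],
  [0,0,0],
], turn=[0,0,0], hand=[1,1,1])

```text
clock: 18.57
eef_pos: [0.508, 0.1435, 0.0625]
tool_rot: [0.447, 0.895, 0.011, -0.009]
ft_force: [-2.7, -1.3, 7.0]
grip_width: 0.0561
```

```bash
python3 - <<'E'
from h import *
o=get_obs(); print(o["tool_rot"].round(4)); delta(.5736,.1962,.12,.644-np.pi/2,o)
E
```

```text
[ 0.4466  0.8946  0.011  -0.0089]
at [0.508  0.1435 0.0625] yaw 2.216 -> shift cm [ 0.27  8.41 -5.75] turn 0.001 F [-2.7 -1.3  7. ] w 0.0561 t 18.6
```

Emit:
arm_command([
  [0,0,-2],
  [0,0,-5],
  [0.2,4,-6],
  [0.2,8.3,-6],
  [0.2,8.3,-6],
], turn=[0,0,0,0,0], hand=[1,1,1,1,1])

```text
clock: 18.98
eef_pos: [0.5797, 0.1979, 0.1224]
tool_rot: [0.445, 0.895, 0.015, -0.007]
ft_force: [0.9, -0.6, -2.2]
grip_width: 0.0562
```

Emit:
arm_command([
  [0,0,0],
  [0,0,0],
  [0,0,0],
], turn=[0,0,0], hand=[1,1,1])

```text
clock: 19.23
eef_pos: [0.5715, 0.1927, 0.1209]
tool_rot: [0.447, 0.895, 0.01, -0.011]
ft_force: [0.3, -0.4, -2.9]
grip_width: 0.0557
```

```bash
cat >> h.py <<'E'
def cap(cam,c,z0,z1,rad=.04):
    p,d=camera(cam); W=cloud(camera_info(cam),d); m=np.isfinite(W).all(2); k=p[m].astype(int); W=W[m]
    t=W[(np.hypot(W[:,0]-c[0],W[:,1]-c[1])<rad)&(W[:,2]>z0)&(W[:,2]<z1)&(k[:,2]>k[:,0]+30)]
    if len(t)>20:
        (x,y),r=cv2.minEnclosingCircle((t[:,:2]*1000).astype(np.float32)); print(cam,"cap",len(t),"circ",round(x,1),round(y,1),round(r,1),"med",np.median(t,0).round(4),"zmax",np.percentile(t[:,2],98).round(4))
    return p
E
python3 - <<'E'
from h import *
o=get_obs(); print(o["tool_rot"].round(4)); delta(.5736,.1962,.0745,.644-np.pi/2,o)
for n in("wrist","scene","side"): p=cap(n,o["eef_pos"][:2],.14,.2)
p,d=camera("side"); cv2.imwrite("pics/s8.png",cv2.resize(p[140:290,220:420,::-1],(800,600),interpolation=cv2.INTER_CUBIC))
E
```

```text
[ 0.4467  0.8946  0.0096 -0.0106]
at [0.5715 0.1927 0.1209] yaw 2.215 -> shift cm [0.16 0.38 4.64] turn 0.001 F [ 0.3 -0.4 -2.9] w 0.0557 t 19.2
wrist cap 6141 circ 572.6 193.9 18.3 med [0.5668 0.2012 0.1674] zmax 0.1691
scene cap 85 circ 570.6 191.0 28.3 med [0.5676 0.2042 0.1646] zmax 0.1741
side cap 129 circ 570.1 196.0 17.3 med [0.5651 0.2016 0.1658] zmax 0.1691
```

View pics/s8.png

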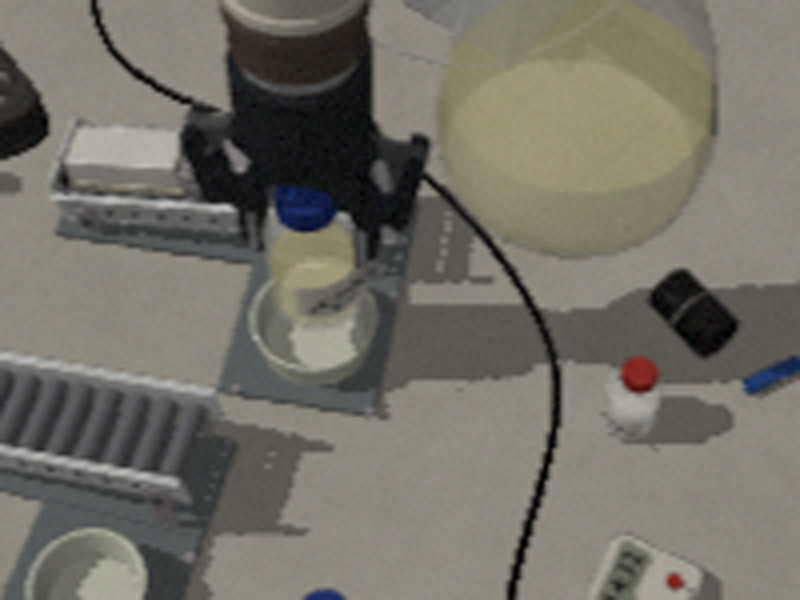

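The large bottle hangs upright over the wide cup. Lowering.

Emit:
arm_command([
  [0,0.2,1.5],
  [0,0.2,3],
  [0,0.2,4],
  [0,0.2,4.4],
  [0,0.2,4.4],
], turn=[0,0,0,0,0], hand=[1,1,1,1,1])

```text
clock: 19.85
eef_pos: [0.5731, 0.1953, 0.0764]
tool_rot: [0.447, 0.895, 0.01, -0.011]
ft_force: [-0.6, 0.6, -3.0]
grip_width: 0.0563
```

Emit:
arm_command([
  [0,0,0.1],
  [0,0,0.2],
  [0,0,0.2],
], turn=[0,0,0], hand=[1,1,1])

```text
clock: 20.1
eef_pos: [0.5748, 0.1961, 0.0763]
tool_rot: [0.447, 0.895, 0.011, -0.009]
ft_force: [-0.4, 0.6, -2.1]
grip_width: 0.0559
```

```bash
python3 - <<'E'
from h import *
o=get_obs(); delta(.5736,.1962,.0725,.644-np.pi/2,o)
for n in("wrist","side"): p=cap(n,o["eef_pos"][:2],.1,.16)
E
```

```text
at [0.5748 0.1961 0.0763] yaw 2.216 -> shift cm [ 0.08 -0.09  0.38] turn 0.001 F [-0.4  0.6 -2.1] w 0.0559 t 20.1
wrist cap 6147 circ 575.5 197.4 18.4 med [0.5697 0.2045 0.1226] zmax 0.1242
side cap 114 circ 572.3 199.5 16.6 med [0.5681 0.2048 0.1206] zmax 0.1238
```

Emit:
arm_command([
  [0,0,0.15],
  [0,0,0.3],
  [0,0,0.35],
  [0,0,0.35],
], turn=[0,0,0,0], hand=[1,1,1,1])

```text
clock: 20.53
eef_pos: [0.5748, 0.1961, 0.0746]
tool_rot: [0.447, 0.895, 0.011, -0.009]
ft_force: [-3.5, -1.2, 7.8]
grip_width: 0.0558
```

Emit:
arm_command([
  [0,0,0.1],
  [0,0,0.1],
], turn=[0,0], hand=[1,1])

```text
clock: 20.7
eef_pos: [0.5748, 0.1961, 0.0745]
tool_rot: [0.447, 0.895, 0.012, -0.009]
ft_force: [-5.1, -1.7, 13.4]
grip_width: 0.0558
```

Emit:
arm_command([
  [0,0,-0.1],
  [0,0,-0.1],
  [0,0,-0.1],
  [0,0,-0.1],
  [0,0,-0.1],
], turn=[0,0,0,0,0], hand=[0.05,0.05,0.05,0.05,0.05])

```text
clock: 21.12
eef_pos: [0.5742, 0.196, 0.0718]
tool_rot: [0.447, 0.895, 0.01, -0.01]
ft_force: [0.2, -0.2, -0.7]
grip_width: 0.0809
```

Emit:
arm_command([
  [0,0,-2],
  [0,0,-5],
  [0,0,-9],
  [0,0,-12],
  [0,0,-12],
], turn=[0,0,0,0,0], hand=[0,0,0,0,0])

```text
clock: 21.53
eef_pos: [0.5791, 0.1938, 0.1998]
tool_rot: [0.447, 0.895, 0.015, -0.005]
ft_force: [1.4, 0.4, 1.1]
grip_width: 0.0855
```

```bash
python3 - <<'E'
from h import *
o=get_obs(); print(o["tool_rot"].round(4),o["joint_pos"].round(2)); delta(.4035,.332,.15,.568-np.pi/2,o)
for n in("wrist","side"): p=cap(n,(.574,.197),.1,.14)
p=cap("wrist",(.4035,.332),.075,.1)
E
```

```text
[ 0.4465  0.8946  0.0152 -0.005 ] [0.31 0.47 0.22 1.31 0.03 1.24]
at [0.5791 0.1938 0.1998] yaw 2.216 -> shift cm [21.6  -5.72  4.98] turn 0.077 F [1.4 0.4 1.1] w 0.0855 t 21.5
wrist cap 1715 circ 572.7 195.3 18.5 med [0.5715 0.1963 0.1174] zmax 0.1187
side cap 185 circ 572.5 195.4 18.4 med [0.5699 0.1984 0.1191] zmax 0.1217
```

Emit:
arm_command([
  [10.8,-2.8,0],
  [10.8,-2.8,0],
  [10.8,-2.8,0],
  [10.8,-2.8,0],
], turn=[0,0,0,0], hand=[0,0,0,0])

```text
clock: 22.02
eef_pos: [0.4826, 0.2642, 0.1925]
tool_rot: [0.444, 0.896, 0.009, -0.012]
ft_force: [0.3, 0.4, -0.1]
grip_width: 0.0855
```

Emit:
arm_command([
  [10.8,-2.9,5],
  [10.8,-2.9,5],
  [10.8,-2.9,5],
  [10.8,-2.9,6],
  [10.8,-2.9,6],
], turn=[0.077,0.077,0.077,0.077,0.077], hand=[0,0,0,0,0])

```text
clock: 22.43
eef_pos: [0.396, 0.3317, 0.1334]
tool_rot: [0.479, 0.878, 0.006, -0.011]
ft_force: [-0.9, -0.1, 0.1]
grip_width: 0.0853
```

Emit:
arm_command([
  [0,0,0],
  [0,0,0],
], turn=[0,0], hand=[0,0])

```text
clock: 22.6
eef_pos: [0.4004, 0.3321, 0.1372]
tool_rot: [0.481, 0.876, 0.01, -0.01]
ft_force: [0.4, 0.7, -0.7]
grip_width: 0.0852
```

```bash
python3 - <<'E'
from h import *
o=get_obs(); print(o["tool_rot"].round(4),o["joint_pos"].round(2)); delta(.4035,.332,.047,.568-np.pi/2,o)
for n in("wrist","scene","side"): p=cap(n,(.4035,.332),.075,.1)
E
```

```text
[ 0.4812  0.8765  0.0101 -0.0099] [ 0.68  0.34 -0.14  1.07  0.03  1.68]
at [0.4004 0.3321 0.1372] yaw 2.137 -> shift cm [-0.17  0.25  9.02] turn -0.001 F [ 0.4  0.7 -0.7] w 0.0852 t 22.6
wrist cap 1408 circ 403.4 332.5 14.6 med [0.4027 0.3339 0.0884] zmax 0.0898
scene cap 90 circ 405.0 332.8 14.6 med [0.4066 0.338  0.0855] zmax 0.0876
side cap 140 circ 401.6 333.5 13.8 med [0.4008 0.3342 0.0868] zmax 0.0893
```

Emit:
arm_command([
  [-0.4,0.2,3],
  [-0.4,0.2,6],
  [-0.4,0.2,8.5],
  [-0.4,0.2,9.4],
  [-0.4,0.2,9.4],
], turn=[0,0,0,0,0], hand=[0,0,0,0,0])

```text
clock: 23.17
eef_pos: [0.4015, 0.3313, 0.0413]
tool_rot: [0.481, 0.877, 0.008, -0.011]
ft_force: [-0.1, -0.1, 0.4]
grip_width: 0.0853
```

Emit:
arm_command([
  [0,0,0],
  [0,0,0],
  [0,0,0],
  [0,0,0],
  [0,0,0],
], turn=[0,0,0,0,0], hand=[0,0,1,1,1])

```text
clock: 23.58
eef_pos: [0.4031, 0.3335, 0.0444]
tool_rot: [0.481, 0.877, 0.011, -0.01]
ft_force: [-0.4, -0.8, -1.1]
grip_width: 0.0515
```

Emit:
arm_command([
  [0,0,0],
  [0,0,0],
  [0,0,0],
], turn=[0,0,0], hand=[1,1,1])

```text
clock: 23.83
eef_pos: [0.4029, 0.3333, 0.0446]
tool_rot: [0.481, 0.877, 0.011, -0.01]
ft_force: [-1.3, -1.2, 5.4]
grip_width: 0.0436
```

```bash
python3 - <<'E'
from h import *
o=get_obs(); print(o["tool_rot"].round(4)); delta(.5258,.4093,.11,.568-np.pi/2,o)
E
```

```text
[ 0.4806  0.8768  0.011  -0.0098]
at [0.4029 0.3333 0.0446] yaw 2.139 -> shift cm [-0.21 14.45 -6.54] turn 0.0 F [-1.3 -1.2  5.4] w 0.0436 t 23.8
```

Emit:
arm_command([
  [0,0,0],
  [0,0,-2],
  [0,0,-5],
  [0,2,-6.5],
  [0,5,-6.5],
], turn=[0,0,0,0,0], hand=[1,1,1,1,1])

```text
clock: 24.25
eef_pos: [0.4454, 0.3585, 0.113]
tool_rot: [0.48, 0.877, 0.012, -0.009]
ft_force: [0.8, -0.2, -1.2]
grip_width: 0.0435
```

Emit:
arm_command([
  [-0.1,3.5,0],
  [-0.2,7,0],
  [-0.2,9.3,0],
  [-0.2,9.3,0],
  [-0.2,9.3,0],
], turn=[0,0,0,0,0], hand=[1,1,1,1,1])

```text
clock: 24.67
eef_pos: [0.5249, 0.4065, 0.1082]
tool_rot: [0.481, 0.877, 0.01, -0.01]
ft_force: [-1.0, 0.3, -1.8]
grip_width: 0.0435
```

Emit:
arm_command([
  [0,0,0],
  [0,0,0],
], turn=[0,0], hand=[1,1])

```text
clock: 24.83
eef_pos: [0.5234, 0.4056, 0.1091]
tool_rot: [0.481, 0.877, 0.009, -0.011]
ft_force: [0.2, -0.3, -2.2]
grip_width: 0.0437
```

```bash
python3 - <<'E'
from h import *
o=get_obs(); print(o["tool_rot"].round(4)); delta(.5258,.4093,.11,.568-np.pi/2,o)
for n in("wrist","scene","side"): p=cap(n,o["eef_pos"][:2],.12,.17)
p,d=camera("side"); cv2.imwrite("pics/s9.png",cv2.resize(p[210:330,160:320,::-1],(640,480),interpolation=cv2.INTER_CUBIC))
E
```

```text
[ 0.4806  0.8768  0.0093 -0.0105]
at [0.5234 0.4056 0.1091] yaw 2.139 -> shift cm [ 0.18  0.4  -0.09] turn 0.0 F [ 0.2 -0.3 -2.2] w 0.0437 t 24.8
wrist cap 4157 circ 523.6 406.0 14.5 med [0.5204 0.4107 0.1525] zmax 0.1539
side cap 53 circ 527.0 412.4 16.1 med [0.5191 0.4143 0.1513] zmax 0.1539
```

View pics/s9.png

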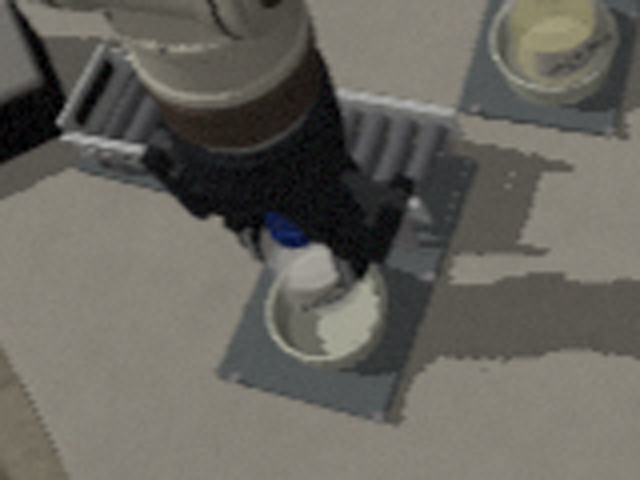

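The medium bottle is above the narrow cup, about 4 mm short. Correcting and lowering.

Emit:
arm_command([
  [0,0.3,1],
  [0,0.3,2.5],
  [0,0.3,4],
  [0,0.3,4.6],
  [0,0.3,4.6],
], turn=[0,0,0,0,0], hand=[1,1,1,1,1])

```text
clock: 25.45
eef_pos: [0.5252, 0.4082, 0.0606]
tool_rot: [0.481, 0.877, 0.008, -0.011]
ft_force: [-0.4, -0.2, -2.8]
grip_width: 0.0438
```

Emit:
arm_command([
  [0,0,0.1],
  [0,0,0.2],
  [0,0,0.2],
], turn=[0,0,0], hand=[1,1,1])

```text
clock: 25.7
eef_pos: [0.5273, 0.4097, 0.0623]
tool_rot: [0.481, 0.877, 0.011, -0.01]
ft_force: [0.5, -0.8, -1.4]
grip_width: 0.0441
```

```bash
python3 - <<'E'
from h import *
o=get_obs(); delta(.5258,.4093,.0556,.568-np.pi/2,o)
for n in("wrist","side"): p=cap(n,o["eef_pos"][:2],.08,.13)
E
```

```text
at [0.5273 0.4097 0.0623] yaw 2.139 -> shift cm [ 0.05 -0.15  0.67] turn -0.0 F [ 0.5 -0.8 -1.4] w 0.0441 t 25.7
wrist cap 4183 circ 527.7 409.5 14.7 med [0.5241 0.4146 0.1055] zmax 0.107
side cap 42 circ 524.1 415.1 10.2 med [0.5223 0.4177 0.1032] zmax 0.1064
```

Emit:
arm_command([
  [0,-0.1,0.2],
  [0,-0.1,0.4],
  [0,-0.1,0.6],
  [0,-0.1,0.6],
], turn=[0,0,0,0], hand=[1,1,1,1])

```text
clock: 26.13
eef_pos: [0.5259, 0.4089, 0.0566]
tool_rot: [0.481, 0.877, 0.011, -0.01]
ft_force: [-1.2, -1.3, 4.7]
grip_width: 0.0442
```

Emit:
arm_command([
  [0,0,0.1],
  [0,0,0.1],
], turn=[0,0], hand=[1,1])

```text
clock: 26.3
eef_pos: [0.5259, 0.409, 0.0566]
tool_rot: [0.481, 0.877, 0.011, -0.01]
ft_force: [-3.3, -2.9, 8.4]
grip_width: 0.0441
```

```bash
python3 - <<'E'
from h import *
o=get_obs(); delta(.5258,.4093,.0556,.568-np.pi/2,o)
for n in("wrist",): p=cap(n,o["eef_pos"][:2],.08,.13)
E
```

```text
at [0.5259 0.409  0.0566] yaw 2.139 -> shift cm [0.04 0.01 0.1 ] turn -0.0 F [-3.3 -2.9  8.4] w 0.0441 t 26.3
wrist cap 4172 circ 526.1 409.0 14.7 med [0.5227 0.4139 0.0998] zmax 0.1013
```

On the floor (cap top at 0.101, expected 0.100). Releasing and rising.

Emit:
arm_command([
  [0,0,-0.1],
  [0,0,-0.1],
  [0,0,-0.1],
  [0,0,-0.1],
  [0,0,-0.1],
], turn=[0,0,0,0,0], hand=[0.1,0.1,0.1,0.1,0.1])

```text
clock: 26.77
eef_pos: [0.5258, 0.4089, 0.055]
tool_rot: [0.481, 0.877, 0.01, -0.01]
ft_force: [0.7, 0.3, 0.2]
grip_width: 0.0768
```

Emit:
arm_command([
  [0,0,-2],
  [0,0,-5],
  [0,0,-9],
  [0,0,-13],
  [0,0,-13],
], turn=[0,0,0,0,0], hand=[0,0,0,0,0])

```text
clock: 27.18
eef_pos: [0.5306, 0.4079, 0.1955]
tool_rot: [0.481, 0.877, 0.018, -0.007]
ft_force: [0.7, 1.5, 2.1]
grip_width: 0.0857
```

```bash
python3 - <<'E'
from h import *
o=get_obs(); print(o["tool_rot"].round(4),o["joint_pos"].round(2)); delta(.416,.006,.15,-.2,o)
for n in("wrist","side"): p=cap(n,(.526,.409),.08,.12)
for n in("scene","side"):
  for c,nm in(((.416,.006),"obj"),((.396,.087),"small")): print(nm); rect(n,c,.04,.021,.07)
E
```

```text
[ 0.4806  0.8768  0.0176 -0.0068] [0.64 0.59 0.4  1.36 0.03 1.65]
at [0.5306 0.4079 0.1955] yaw 2.139 -> shift cm [-27.72 -31.28   4.55] turn -0.803 F [0.7 1.5 2.1] w 0.0857 t 27.2
wrist cap 932 circ 525.3 407.6 14.6 med [0.5249 0.4085 0.0963] zmax 0.0976
side cap 144 circ 525.5 408.3 14.5 med [0.5243 0.4093 0.0987] zmax 0.1014
obj
scene 155 c 418.7 9.6 [32. 52.] yaw -0.152 med [0.4202 0.0118 0.0301]
small
scene 190 c 399.2 91.0 [30. 33.] yaw -0.034 med [0.4031 0.0954 0.0436]
obj
side 237 c 414.5 5.5 [33. 53.] yaw -0.123 med [0.4133 0.0098 0.031 ]
small
side 216 c 392.5 90.5 [35. 29.] yaw 0.633 med [0.3905 0.0942 0.0462]
```

Emit:
arm_command([
  [-9.2,-10.4,0],
  [-9.2,-10.4,0],
  [-9.2,-10.4,0],
  [-9.2,-10.4,0],
], turn=[0,0,0,0], hand=[0,0,0,0])

```text
clock: 27.82
eef_pos: [0.4851, 0.2665, 0.1792]
tool_rot: [0.482, 0.876, 0.006, -0.012]
ft_force: [0.1, 0.6, -0.3]
grip_width: 0.0856
```

Emit:
arm_command([
  [-9.2,-10.4,0],
  [-9.2,-10.4,0],
  [-9.2,-10.4,0],
  [-9.2,-10.4,0],
], turn=[0,0,0,0], hand=[0,0,0,0])

```text
clock: 28.15
eef_pos: [0.4469, 0.134, 0.1767]
tool_rot: [0.482, 0.876, 0.007, -0.012]
ft_force: [-0.1, 0.1, -0.8]
grip_width: 0.0856
```

Emit:
arm_command([
  [-9.3,-10.4,2],
  [-9.3,-10.4,2],
  [-9.3,-10.4,2],
  [-9.3,-10.4,2],
  [-9.3,-10.4,2],
], turn=[-0.12,-0.24,-0.36,-0.48,-0.6], hand=[0.3,0.3,0.3,0.3,0.3])

```text
clock: 28.57
eef_pos: [0.4094, 0.0013, 0.1531]
tool_rot: [0.213, 0.977, 0.011, -0.009]
ft_force: [-0.8, 0.3, 0.1]
grip_width: 0.0598
```

Emit:
arm_command([
  [0,0,1],
  [0,0,2],
  [0,0,2],
  [0,0,2],
], turn=[-0.1,-0.16,-0.16,-0.16], hand=[0.35,0.35,0.35,0.35])

```text
clock: 28.9
eef_pos: [0.4115, 0.0054, 0.1341]
tool_rot: [0.136, 0.991, 0.013, -0.007]
ft_force: [0.6, 0.1, 0.3]
grip_width: 0.0557
```

```bash
python3 - <<'E'
from h import *
o=get_obs(); print(o["tool_rot"].round(4),o["joint_pos"].round(2))
I=camera_info("wrist"); p,d=camera("wrist"); cv2.imwrite("pics/w10.png",p[:,:,::-1])
W=cloud(I,d); m=np.isfinite(W).all(2); w=W[m]; k=p[m].mean(1)
t=w[(np.hypot(w[:,0]-.416,w[:,1]-.006)<.05)&(w[:,2]>.008)&(w[:,2]<.04)&(k<90)]
for z in(.012,.02,.027):
  s=t[t[:,2]>z]; print(z,len(s),cv2.minAreaRect((s[:,:2]*1000).astype(np.float32)))
delta(.416,.006,.022,-.15,o)
E
```

```text
[ 0.1356  0.9907  0.013  -0.0074] [-0.01  0.16 -0.4   1.02  0.03  0.27]
0.012 2121 ((415.12713623046875, 4.450929641723633), (33.68795394897461, 52.88603973388672), 82.4521713256836)
0.02 2080 ((415.1365966796875, 4.815235137939453), (33.27764129638672, 52.7982063293457), 83.01599884033203)
0.027 1801 ((415.4625549316406, 4.884830474853516), (29.737957000732422, 52.078853607177734), 83.30984497070312)
at [0.4115 0.0054 0.1341] yaw 2.87 -> shift cm [-0.42  0.18 11.21] turn -0.122 F [0.6 0.1 0.3] w 0.0557 t 28.9
```

View pics/w10.png

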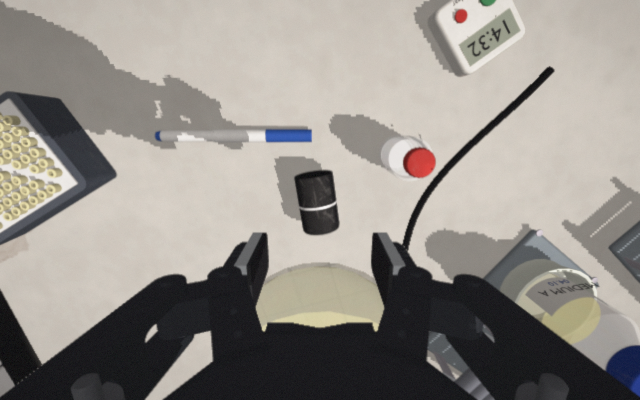

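The wrist view shows the objective at (202,317), near parallel to the jaws, with the small bottle clear of the fingers.

Emit:
arm_command([
  [-0.6,-0.2,2],
  [-0.6,-0.2,5],
  [-0.6,-0.2,8],
  [-0.6,-0.2,10.5],
  [-0.6,-0.2,11.2],
], turn=[-0.1,-0.137,-0.137,-0.137,-0.137], hand=[0.35,0.35,0.35,0.35,0.35])

```text
clock: 29.37
eef_pos: [0.4145, 0.0052, 0.0204]
tool_rot: [0.067, 0.998, 0.013, -0.008]
ft_force: [0.3, -0.2, 0.7]
grip_width: 0.0556
```

Emit:
arm_command([
  [0,0,0],
  [0,0,0],
  [0,0,0],
  [0,0,0],
  [0,0,0],
], turn=[0,0,0,0,0], hand=[0.35,0.35,1,1,1])

```text
clock: 29.78
eef_pos: [0.4187, 0.0048, 0.025]
tool_rot: [0.067, 0.998, 0.014, -0.003]
ft_force: [-1.1, -0.8, 5.8]
grip_width: 0.0322
```

Emit:
arm_command([
  [0,0,0],
  [0,0,0],
  [0,0,0],
  [0,0,-2],
  [0,0,-6],
], turn=[0,0,0,0,0], hand=[1,1,1,1,1])

```text
clock: 30.2
eef_pos: [0.4139, 0.0032, 0.0812]
tool_rot: [0.067, 0.998, 0.013, -0.009]
ft_force: [0.4, 0.3, -0.6]
grip_width: 0.0324
```

Emit:
arm_command([
  [0,0,-4],
  [0,0,-8],
  [0,0,-8],
  [0,0,-8],
], turn=[0,0,0,0], hand=[1,1,1,1])

```text
clock: 30.53
eef_pos: [0.4205, 0.0008, 0.1664]
tool_rot: [0.067, 0.998, 0.014, -0.001]
ft_force: [0.3, 0.8, -1.5]
grip_width: 0.0322
```

```bash
python3 - <<'E'
from h import *
o=get_obs(); print(o["tool_rot"].round(4),frombay(B,-.08,0)); delta(*frombay(B,-.08,0),.17,.568,o)
E
```

```text
[ 6.680e-02  9.977e-01  1.370e-02 -6.000e-04] [0.56896172 0.33236423]
at [0.4205 0.0008 0.1664] yaw 3.008 -> shift cm [-10.3   34.84  -0.36] turn -0.702 F [ 0.3  0.8 -1.5] w 0.0322 t 30.5
```

Emit:
arm_command([
  [-2,9,-2],
  [-3.4,11.6,-2],
  [-3.4,11.6,-2],
  [-3.4,11.6,-2],
], turn=[0,0,0,0], hand=[1,1,1,1])

```text
clock: 30.87
eef_pos: [0.4703, 0.116, 0.1859]
tool_rot: [0.064, 0.998, 0.015, -0.003]
ft_force: [0.6, -0.8, -1.0]
grip_width: 0.0324
```

Emit:
arm_command([
  [-3.4,11.6,0],
  [-3.4,11.6,0],
  [-3.4,11.6,0],
  [-3.4,11.6,0],
], turn=[0,0,0,0], hand=[1,1,1,1])

```text
clock: 31.2
eef_pos: [0.518, 0.2267, 0.1863]
tool_rot: [0.064, 0.998, 0.015, -0.005]
ft_force: [0.0, -0.1, -1.1]
grip_width: 0.0323
```

Emit:
arm_command([
  [-3.5,11.6,0],
  [-3.5,11.6,0],
  [-3.5,11.6,0],
  [-3.5,11.6,0],
  [-3.5,11.6,0],
], turn=[-0.12,-0.24,-0.36,-0.48,-0.6], hand=[1,1,1,1,1])

```text
clock: 31.62
eef_pos: [0.5659, 0.333, 0.1872]
tool_rot: [-0.235, 0.972, 0.014, -0.003]
ft_force: [-1.2, -1.1, -0.8]
grip_width: 0.0325
```

Emit:
arm_command([
  [0,0,2],
  [0,0,2],
  [0,0,2],
  [0,0,2],
], turn=[-0.1,-0.1,-0.1,-0.1], hand=[1,1,1,1])

```text
clock: 31.95
eef_pos: [0.5659, 0.3314, 0.1704]
tool_rot: [-0.278, 0.96, 0.014, -0.001]
ft_force: [0.1, 0.4, -1.5]
grip_width: 0.0324
```

```bash
python3 - <<'E'
from h import *
o=get_obs(); delta(*frombay(B,-.08,0),.09,.568,o); p=held(B); cv2.imwrite("pics/w11.png",p[:,:,::-1])
E
```

```text
at [0.5659 0.3314 0.1704] yaw 3.706 -> shift cm [-0.31 -0.08  8.04] turn -0.004 F [ 0.1  0.4 -1.5] w 0.0324 t 31.9
TCP in bay [-0.0831  0.0008  0.1704] held pts 2148 [[-0.1126 -0.0141  0.1594]
 [-0.0997 -0.0012  0.1737]
 [-0.0617  0.0156  0.1763]]
rot [-2.783e-01  9.604e-01  1.410e-02 -9.000e-04]
```

View pics/w11.png

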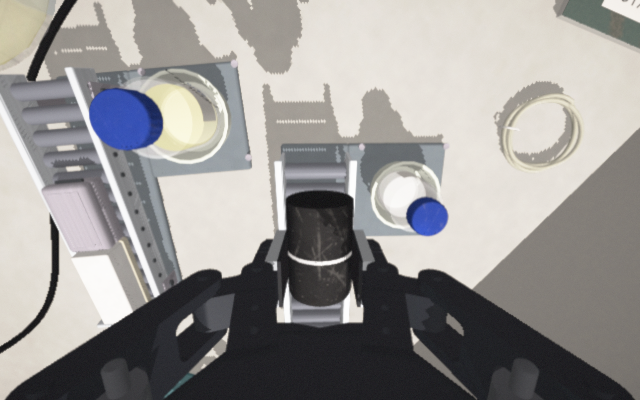

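The objective is held straight over the narrow bay's lane at bay x about −0.086. Lowering.

Emit:
arm_command([
  [-0.5,-0.2,2.5],
  [-0.5,-0.2,5],
  [-0.5,-0.2,6.8],
  [-0.5,-0.2,7.4],
  [-0.5,-0.2,7.4],
], turn=[0,0,0,0,0], hand=[1,1,1,1,1])

```text
clock: 32.42
eef_pos: [0.5701, 0.3343, 0.0956]
tool_rot: [-0.279, 0.96, 0.014, -0.002]
ft_force: [-0.5, -0.4, -0.9]
grip_width: 0.0325
```

Emit:
arm_command([
  [0,0,0.1],
  [0,0,0.3],
  [0,0,0.3],
  [0,0,0.3],
], turn=[0,0,0,0], hand=[1,1,1,1])

```text
clock: 32.75
eef_pos: [0.5717, 0.3355, 0.0954]
tool_rot: [-0.279, 0.96, 0.015, 0.001]
ft_force: [0.4, -0.3, -0.5]
grip_width: 0.0322
```

```bash
python3 - <<'E'
from h import *
o=get_obs(); delta(*frombay(B,-.08,0),.09,.568,o); p=held(B)
E
```

```text
at [0.5717 0.3355 0.0954] yaw 3.708 -> shift cm [ 0.4  -0.12  0.54] turn -0.002 F [ 0.4 -0.3 -0.5] w 0.0322 t 32.8
TCP in bay [-0.076   0.0012  0.0954] held pts 2163 [[-0.1054 -0.0137  0.0842]
 [-0.0926 -0.001   0.0987]
 [-0.0549  0.016   0.1014]]
rot [-0.2794  0.9601  0.0146  0.0012]
```

Emit:
arm_command([
  [0,-0.1,0.2],
  [0,-0.1,0.4],
  [0,-0.1,0.5],
  [0,-0.1,0.5],
], turn=[0,0,0,0], hand=[1,1,1,1])

```text
clock: 33.13
eef_pos: [0.5713, 0.3343, 0.0884]
tool_rot: [-0.279, 0.96, 0.014, -0.0]
ft_force: [0.8, -0.0, -0.7]
grip_width: 0.0321
```

Emit:
arm_command([
  [0,0,0.1],
  [0,0,0.1],
], turn=[0,0], hand=[1,1])

```text
clock: 33.3
eef_pos: [0.5717, 0.3345, 0.0881]
tool_rot: [-0.279, 0.96, 0.014, 0.0]
ft_force: [0.6, -0.3, -0.2]
grip_width: 0.0323
```

Emit:
arm_command([
  [0,0,0.1],
  [0,0,0.1],
  [0,0,0],
  [0,0,0],
  [0,0,-2],
], turn=[0,0,0,0,0], hand=[0.3,0.3,0.3,0.3,0.3])

```text
clock: 33.72
eef_pos: [0.5691, 0.3326, 0.1038]
tool_rot: [-0.279, 0.96, 0.013, -0.004]
ft_force: [-0.9, 0.4, -1.2]
grip_width: 0.0597
```

Emit:
arm_command([
  [0,0,-4],
  [0,0,-8],
  [0,0,-12],
  [0,0,-12],
], turn=[0,0,0,0], hand=[0.3,0.3,0.3,0])

```text
clock: 34.05
eef_pos: [0.5763, 0.3324, 0.2388]
tool_rot: [-0.279, 0.96, 0.016, 0.008]
ft_force: [1.8, 0.2, 0.8]
grip_width: 0.0702
```

Emit:
arm_command([
  [15,0,0],
  [15,0,0],
  [15,0,0],
  [15,0,0],
  [15,0,0],
], turn=[0,0,0,0,0], hand=[0,0,0,0,0])

```text
clock: 34.47
eef_pos: [0.4411, 0.2471, 0.2265]
tool_rot: [-0.279, 0.96, 0.014, -0.002]
ft_force: [-0.2, 0.1, -0.5]
grip_width: 0.0854
```

```bash
cat > chk.py <<'E'
from h import *
print(get_obs()["clock"])
for n in("scene","side"):
  p,d=camera(n); cv2.imwrite(f"pics/{n}_f.png",p[:,:,::-1]); W=cloud(camera_info(n),d).reshape(-1,3); W=W[np.isfinite(W).all(1)]
  for nm,bay in(("A",A),("B",B)):
    b=tobay(W,bay); h=b[:,2]-(.05-.123*b[:,0])
    c=b[(abs(b[:,1])<.022)&(abs(b[:,0])<.105)&(h>.014)&(h<.045)]
    print(n,nm,len(c), np.percentile(c,[1,50,99],axis=0).round(3) if len(c) else "")
  cap(n,(.574,.197),.1,.14); cap(n,(.526,.409),.08,.12)
  t=W[(np.hypot(W[:,0]-.396,W[:,1]-.088)<.03)&(W[:,2]>.05)]; print("small",len(t),np.median(t,0).round(3))
E
python3 chk.py
```

```text
34.4667
scene A 844 [[-0.028 -0.017  0.057]
 [ 0.043  0.002  0.069]
 [ 0.104  0.017  0.077]]
scene B 471 [[-0.015 -0.016  0.061]
 [ 0.013  0.003  0.078]
 [ 0.035  0.016  0.085]]
scene cap 189 circ 576.1 196.1 18.3 med [0.5763 0.2003 0.1183] zmax 0.1206
scene cap 169 circ 528.2 408.3 14.6 med [0.5289 0.41   0.0977] zmax 0.1006
small 59 [0.4   0.091 0.061]
side A 628 [[-0.033 -0.016  0.054]
 [ 0.035  0.005  0.07 ]
 [ 0.104  0.019  0.079]]
side B 338 [[-0.008 -0.015  0.063]
 [ 0.016  0.006  0.078]
 [ 0.047  0.018  0.085]]
side cap 124 circ 573.2 198.9 17.8 med [0.5707 0.2033 0.1187] zmax 0.1214
side cap 145 circ 525.4 407.8 14.6 med [0.5243 0.4093 0.0987] zmax 0.1017
small 78 [0.394 0.089 0.063]
```

The objective is still rolling down. I'll retract and wait a few seconds.

Emit:
arm_command([
  [8,0,0],
  [8,0,0],
  [8,0,0],
  [8,0,0],
  [8,0,0],
], turn=[0,0,0,0,0], hand=[0,0,0,0,0])

```text
clock: 35.18
eef_pos: [0.3799, 0.2079, 0.2265]
tool_rot: [-0.28, 0.96, 0.015, 0.001]
ft_force: [-0.1, 0.8, 0.6]
grip_width: 0.0857
```

Emit:
arm_command([
  [0,0,0],
  [0,0,0],
  [0,0,0],
  [0,0,0],
  [0,0,0],
], turn=[0,0,0,0,0], hand=[0,0,0,0,0])

```text
clock: 35.6
eef_pos: [0.379, 0.2074, 0.226]
tool_rot: [-0.28, 0.96, 0.014, 0.0]
ft_force: [-0.1, -0.3, 0.1]
grip_width: 0.0853
```

Emit:
arm_command([
  [0,0,0],
  [0,0,0],
  [0,0,0],
  [0,0,0],
  [0,0,0],
], turn=[0,0,0,0,0], hand=[0,0,0,0,0])

```text
clock: 36.02
eef_pos: [0.3786, 0.2072, 0.2261]
tool_rot: [-0.279, 0.96, 0.014, 0.0]
ft_force: [-0.4, -0.1, -0.0]
grip_width: 0.0856
```

Emit:
arm_command([
  [0,0,0],
  [0,0,0],
  [0,0,0],
  [0,0,0],
  [0,0,0],
], turn=[0,0,0,0,0], hand=[0,0,0,0,0])

```text
clock: 36.43
eef_pos: [0.3786, 0.2072, 0.2261]
tool_rot: [-0.279, 0.96, 0.014, 0.0]
ft_force: [0.0, -0.5, -0.6]
grip_width: 0.0853
```

Emit:
arm_command([
  [0,0,0],
  [0,0,0],
  [0,0,0],
  [0,0,0],
  [0,0,0],
], turn=[0,0,0,0,0], hand=[0,0,0,0,0])

```text
clock: 36.85
eef_pos: [0.3786, 0.2072, 0.2261]
tool_rot: [-0.28, 0.96, 0.014, 0.0]
ft_force: [0.3, 0.3, -0.0]
grip_width: 0.0851
```

Emit:
arm_command([
  [0,0,0],
  [0,0,0],
  [0,0,0],
  [0,0,0],
  [0,0,0],
], turn=[0,0,0,0,0], hand=[0,0,0,0,0])

```text
clock: 37.27
eef_pos: [0.3786, 0.2072, 0.2261]
tool_rot: [-0.279, 0.96, 0.014, 0.0]
ft_force: [-0.6, -0.4, 0.2]
grip_width: 0.0851
```

Emit:
arm_command([
  [0,0,0],
  [0,0,0],
  [0,0,0],
  [0,0,0],
  [0,0,0],
], turn=[0,0,0,0,0], hand=[0,0,0,0,0])

```text
clock: 37.68
eef_pos: [0.3786, 0.2072, 0.2261]
tool_rot: [-0.279, 0.96, 0.014, 0.0]
ft_force: [-0.5, 0.2, -0.5]
grip_width: 0.0856
```

Emit:
arm_command([
  [0,0,0],
  [0,0,0],
  [0,0,0],
  [0,0,0],
  [0,0,0],
], turn=[0,0,0,0,0], hand=[0,0,0,0,0])

```text
clock: 38.1
eef_pos: [0.3786, 0.2072, 0.2261]
tool_rot: [-0.279, 0.96, 0.014, 0.0]
ft_force: [0.1, 0.2, 0.4]
grip_width: 0.0855
```

```bash
python3 chk.py; python3 -c "
import cv2;a=cv2.imread('pics/scene_f.png')[150:370,200:440];b=cv2.imread('pics/side_f.png')[130:350,160:400]
import numpy as np;cv2.imwrite('pics/fin.png',cv2.resize(np.hstack([a,b]),(800,367),interpolation=cv2.INTER_CUBIC))"
```

```text
38.1
scene A 850 [[-0.028 -0.017  0.055]
 [ 0.043  0.002  0.069]
 [ 0.104  0.017  0.077]]
scene B 424 [[ 0.061 -0.016  0.055]
 [ 0.083  0.004  0.07 ]
 [ 0.105  0.016  0.076]]
scene cap 189 circ 577.0 196.4 19.1 med [0.5766 0.2001 0.1184] zmax 0.1206
scene cap 168 circ 528.6 407.1 15.3 med [0.5291 0.4103 0.0978] zmax 0.1006
small 61 [0.4   0.09  0.061]
side A 619 [[-0.032 -0.016  0.055]
 [ 0.034  0.005  0.07 ]
 [ 0.104  0.019  0.078]]
side B 278 [[ 0.059 -0.014  0.054]
 [ 0.078  0.006  0.07 ]
 [ 0.105  0.018  0.077]]
side cap 185 circ 572.2 195.5 18.2 med [0.5697 0.1983 0.1191] zmax 0.1215
side cap 145 circ 525.4 408.0 14.2 med [0.524  0.4093 0.0989] zmax 0.102
small 79 [0.393 0.089 0.062]
```

View pics/fin.png

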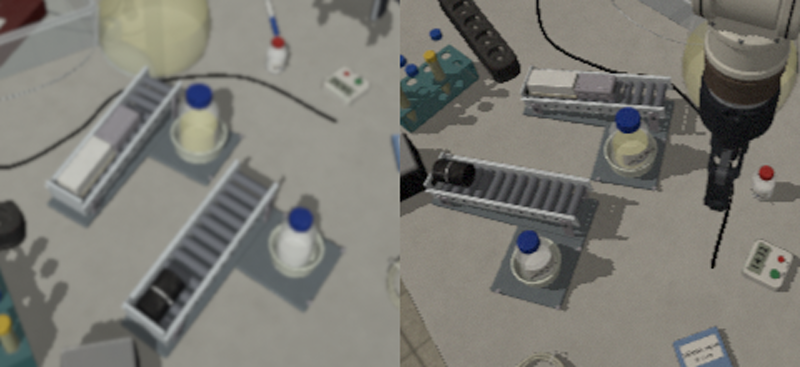

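The final view shows the white case at the stop with the tin against it and the large bottle in the wide cup. The objective is at its stop, the medium bottle is in the narrow cup, and the small bottle hasn't moved.

```bash
python3 -c "
from workcell import *
print(job_done())"
```

```text
the job is handed in; nothing more can be done
None
```

Both kits are made up and the job is handed in, after about 38 s of the 144 s allowed.

- **Wide bay:** The white slide case is at the stop and the tin is directly behind it. I released the tin only after the case had reached the stop. The large bottle stands upright in the wide cup.
- **Narrow bay:** The black objective case is at the stop, and the medium bottle stands upright in the narrow cup.
- **Small bottle:** The red-capped bottle is where it was.

**Last checks:** Both fixed cameras agreed with this. In each bay the cases on the rollers reach the stop. The cap heights (about 0.120 m and 0.101 m) match bottles seated on the cup floors. The gripper is open and well clear of everything, and wrist force readings stayed under about 15 N.

**What went wrong or disagreed:**
- **Wrist limit:** On the first approach the last joint reached its range limit. I turned the wrist half a turn and carried on. It left the tool about 1.6° off vertical, which I allowed for in every move after that.
- **Bay angles:** I measured the bays at about 0.64 and 0.57 rad, not the stated 0.2 to 0.45. The cases went on straight at the measured angles.
- **Camera offset:** The two fixed cameras differed by 3 to 5 mm in x, so I used averages and looks from the wrist camera.

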